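# Check a stained chamber slide through the hand loupe

### The arm

A 6-joint arm with a two-finger parallel gripper is mounted at the origin on the work surface. World frame = base frame: x ahead of the robot, y to its left, z up, the work surface at z = 0. Lengths are in m, angles in rad, forces in N, time in s.
With the tool pointing down it reaches from about 0.375 to 0.9 m from the base axis. Payload 3.1 kg.
Tool frame: the origin (TCP) lies midway between the tips of the shut fingers; the grasp point (between the pads) lies 19 mm behind it; x points along the fingers, y is the direction in which the jaws open and shut, and the axes are right-handed (so a half turn about x gives the same grasp; the last joint's range is limited). The gripper opens to 87 mm and grips with 3 to 60 N. Pads are 19 mm wide; open, the fingers measure 117 mm over their backs; the gripper's body (75 mm by 190 mm) begins 51 mm behind the grasp point.
Start: joints at [-1.377, 0.527, 1.433, -0, 1.181, -0.178], TCP at [0.227, -0.582, 0.193] pointing down, gripper open.
Joint ranges: [-3.08, 3.08], [-0.75, 2.2], [0.22, 2.44], [-1.43, 4.57], [0, 2.65], [-2.85, 2.85]. Speed limits (rad/s): [2.79, 2.79, 3.14, 3.14, 3.14, 3.14].

### API

Orientations are given as a rotation vector (axis times angle).
In Python, from cell import readout, eyes, manip gives the robot as it stands.
- The arm moves only by the tool arm_command, never from a script. Its argument "series" is a list of rows, each a list of 3 entries, a list of its own where there are three numbers: the closure in counts, from 0 (fully open) to 255 (shut), then the shift along the tool's x, y, z in units of 40 mm (1.0 is 40 mm), then the turn about the tool's x in units of 5 degrees (1.0 is 5 degrees). A call has 1 to 8 rows; each row shifts and turns the commanded pose from where the row before left it, along the tool's axes as they then stand; what a row does not reach is not made up. A row lasts 1/12 s, in which the tool goes at most 41.7 mm and 7.16 degrees, less where a joint would pass 70% of its speed; a pose out of reach is approached as far as the arm can. A call is refused whole if a number of a shift passes 1 or a number of a turn 1, either way. A call with a gripper value outside its range is refused whole. The fingers move at their own pace and stop on an object; "squeeze" is the grip in N (left out, the last holds). Time passes only in rows, so rows that do not move let the fingers close. It gives the time, the measured TCP pose, the force and the opening at its end, in the units of the state.
- readout.sense(): the state, without advancing time (a new reading comes with each control period).
- eyes.get_image(name): name is "scene" or "top" or "wrist"; returns (picture, depth): 384x512x3 uint8, red, green, blue; 384x512 float32, m along the optical axis (not along the pixel's ray), 0 where there is no reading.
- eyes.get_calibration(name): a dict with "fovy" (degrees; the focal length in pixels is half the picture's height over the tangent of half this angle, whatever the lens; pixels are square), "cx", "cy" (the principal point, pixels), "D" ([k1, k2, p1, p2, k3] as OpenCV has them; the pictures are not rectified), "R" (3x3) and "t" (3): a world point X has camera coordinates R X + t; the wrist camera has in their place "hand_eye" (4x4, takes a point from camera to tool coordinates, whose origin is the TCP and whose axes are the tool frame's). Camera axes: x right, y down, z forward; pixel columns grow to the right and rows downward; lengths in m; the calibration is good to about 2 mm. A picture is of the moment at which its call begins: read the wrist's pose just before it. get_calibration takes no time and is no camera call.
- manip.sign_off(): hands the job in, once; it reports no verdict.
The state is a dict: "clock": time; "qpos": joint angles; "joint_vel": joint speeds; "joint_torque": joint torques, N m; "position": TCP position; "orientation": TCP orientation; "contact_force": force on the tool from outside, world axes, zero at the start; "wrist_torque": the same for the moment, N m; "finger_gap": finger opening in m.
Only numpy, scipy, OpenCV 4.12 (cv2) and the standard library are available. Lean on these libraries where they do the work, as an engineer would, in place of code of your own. Each camera call takes 0.05 s, during which the arm holds its last target.

### The job

Lay the purple-stained chamber slide across the two steel rods of the staining tray, wells up, setting it down rather than dropping it, and let go of it. Then pick up the hand loupe and hold it level and still with its lens centred over its block of wells, at the focal height marked by the white line of the red collar on the retort stand, touching nothing with it; finish while still holding it there. Leave the clear slide, the bottles, jar, beaker and forceps where they are.

Things in the scene. Friction and masses are not known exactly. Their poses are not given: they have to be found in the camera images.
- stained_slide: The chamber slide to be checked, flat on the bench: a 76 x 26 x 2 mm glass slide with a 52 x 26 x 12 mm block of eight purple-stained wells on it, 14 mm high in all, about 30 g. Grip it across the 26 mm width (its y). Origin: centre of the underside; x along the length, z up. The block reaches from x = -18 to +34 mm; the frosted white end is at -x.
- wells (a point): The middle of the top of the stained slide's block of wells: 8 mm towards +x from the slide's origin and 14 mm above its underside. The lens is to be centred over this point.
- blank_slide: A second chamber slide, same size and shape, but with colourless, whitish wells: unstained, to be left where it is. Axes and origin as for the stained slide. Which of the two lies nearer the robot changes.
- loupe: The hand loupe, lying flat on the bench left of the tray, handle roughly towards the robot: a round steel lens mount, 66 mm across and 18 mm high, a short neck, and a straight ivory handle on its -x side, 18 mm wide and high, 48 to 146 mm from the lens centre. About 110 g. Origin: centre of the underside of the lens mount; x from handle to lens, z the optical axis, up.
- loupe_lens (a point): The centre of the loupe's lens, at mid thickness, 9 mm above the loupe's underside.
- loupe_grip (a point): A point in the middle of the handle's section, 78 mm behind the lens centre (-x of the loupe), 9 mm above its underside: a good place to grip, across the 18 mm width (along the loupe's y).
- tray: The fixed white enamel staining tray, 170 mm (its x) by 220 mm (its y), rim 50 mm high, its floor stained almost black. Two round steel rods, 8 mm in diameter, run along its y over the rim, at x = -25 and +25 mm; their tops are level, 58 mm above the bench. Two flat steel end pieces join them over the rims at y = -114 and +114 mm and rise no higher. The origin is the centre of the tray's underside, z up.
- bridge (a point): The point midway between the two rods, at mid length, level with the tops of the rods (58 mm above the bench): the underside of a slide laid across the rods is at this height. Its x points across the rods, y along them.
- stand: The fixed retort stand close behind the tray (on the side away from the robot): grey base plate 100 (its x) x 140 x 12 mm and an upright steel rod of 12 mm diameter, 260 mm high, at x = -35 mm. The origin is the centre of the base's underside.
- collar: The fixed red collar clamped on the rod of the retort stand, 32 mm in diameter and 14 mm high, with a white line round its middle and a steel thumb screw reaching 30 mm from the rod's axis to the collar's +y side. The origin is the centre of its underside. Its height differs from time to time.
- focus_mark (a point): The white line of the red collar, on the rod's axis, at mid height of the collar: it marks the focal height, the height at which the middle of the loupe's lens is to be held. Its z is vertical.
- amber_white: Amber reagent bottle with a white cap, 50 mm diameter, 125 mm high. It stands on its base; origin at the centre of the base. To be left where it is.
- amber_red: Amber reagent bottle with a red cap, 50 mm diameter, 125 mm high. It stands on its base; origin at the centre of the base. To be left where it is.
- wash_bottle: Milky plastic bottle with a blue cap, 66 mm diameter, 170 mm high. It stands on its base; origin at the centre of the base. To be left where it is.
- pink_jar: Pink jar, 80 mm diameter, 110 mm high. It stands on its base; origin at the centre of the base. To be left where it is.
- beaker: Small glass beaker, 52 mm diameter, 65 mm high. It stands on its base; origin at the centre of the base. To be left where it is.
- forceps: Steel forceps lying flat, 125 mm long (along their x), 20 mm wide, 6 mm high; origin at the middle of the underside. To be left where they are.
Mind the look-alikes: they are no part of the job. What is shaped like the loupe but black is not meant.

How it is judged:
On the way:
1. the stained slide lies level across the two rods of the tray, let go and at rest (z of stained_slide in the frame of bridge between -0.003 and 0.003 m and angle between stained_slide's own z axis and vertical below 0.06 rad and contact force between stained_slide and tray above 0.05 N and contact force between stained_slide and the fingers below 0.05 N and linear speed of stained_slide below 0.02 m/s), for 0.2 s.
At the end, for the whole second after the job is handed in: Stained slide untouched on both rods (3 mm, 0.06 rad); loupe held still in the gripper, touching nothing else, level within 0.10 rad, lens centre within 15 mm of the well block's centre seen from above and within 6 mm of the height of the collar's white line (all of step 1 and horizontal distance between loupe_lens and wells below 0.015 m and z of loupe_lens in the frame of focus_mark between -0.006 and 0.006 m and angle between loupe's own z axis and vertical below 0.1 rad and linear speed of loupe below 0.02 m/s and angular speed of loupe below 0.2 rad/s and contact force between loupe and the fingers above 1 N and contact force between loupe and stained_slide below 0.1 N and contact force between loupe and tray below 0.1 N and contact force between loupe and stand below 0.1 N and contact force between loupe and collar below 0.1 N and contact force between loupe and amber_white below 0.1 N and contact force between loupe and amber_red below 0.1 N and contact force between loupe and wash_bottle below 0.1 N and contact force between loupe and pink_jar below 0.1 N and contact force between loupe and beaker below 0.1 N and contact force between loupe and forceps below 0.1 N and contact force between loupe and blank_slide below 0.1 N); the arm keeps its last pose, push and grip.
It fails at once if one of the other things (bottles, jar, beaker, forceps, blank slide) is shifted by more than 25 mm (distance of any of amber_white, amber_red, wash_bottle, pink_jar, beaker, forceps, blank_slide from where it was at the start of the episode above 0.025 m).
It fails at once if a bottle, the jar or the beaker is knocked over (angle between any of amber_white, amber_red, wash_bottle, pink_jar, beaker's own z axis and vertical above 0.5 rad).
It fails at once if the stained slide is tipped on its side (more than about 35 degrees) (angle between stained_slide's own z axis and vertical above 0.6 rad).
It fails at once if the stained slide is dropped (falls freely, faster than 0.5 m/s) (contact force between stained_slide and the fingers below 0.01 N and linear speed of stained_slide above 0.5 m/s).
It fails at once if the loupe knocks against the stained slide (contact force between stained_slide and loupe above 0.5 N).
It also fails if it takes over 72 s, if anything falls off the work surface, if the arm or the gripper's body presses on something with over 40 N, if the wrist force passes 120 N, or if a joint passes its speed limit or range.

## Working session

There is one attempt and no reset: what is moved stays moved. The work goes in short steps, Python scripts to look and compute and a tool call to move; the robot and the scene stay as the last step left them, time stands still between calls to the robot, and variables do not carry over. Pictures are saved under pics/ and viewed, and the job is handed in when it is done.

Besides the shell and the picture viewer there is one more tool, called after "Request:" as name(argument=value, ...), one argument or row to a line, values as JSON. arm_command: Moves the arm, as the interface text tells. Its arguments: {"type":"object","properties":{"series":{"type":"array","items":{"type":"array"}},"squeeze":{"type":"number"}},"required":["series"]}

```bash
ls; mkdir -p pics; cat > h.py <<'E'
import numpy as np, cv2
from cell import readout, eyes, manip
def K(c):
    f=192/np.tan(np.radians(c['fovy'])/2); return np.array([[f,0,c['cx']],[0,f,c['cy']],[0,0,1]])
def pose():
    s=readout.sense(); R=cv2.Rodrigues(np.array(s['orientation'],float))[0]; return R,np.array(s['position'])
def cam(name):
    c=eyes.get_calibration(name)
    if name=='wrist':
        R,p=pose(); H=np.array(c['hand_eye']); Rw=R@H[:3,:3]; o=R@H[:3,3]+p
        return K(c),np.array(c['D'],float),Rw,o
    R=np.array(c['R']);t=np.array(c['t']); return K(c),np.array(c['D'],float),R.T,-R.T@t
def rays(cm,uv):
    k,D,Rw,o=cm
    n=cv2.undistortPoints(np.array(uv,float).reshape(-1,1,2),k,D).reshape(-1,2)
    return np.c_[n,np.ones(len(n))]@Rw.T
def onplane(cm,uv,z):
    d=rays(cm,uv); o=cm[3]; return o+d*((z-o[2])/d[:,2])[:,None]
def proj(cm,X):
    k,D,Rw,o=cm; r=Rw.T; return cv2.projectPoints(np.array(X,float).reshape(-1,1,3),cv2.Rodrigues(r)[0],-r@o,k,D)[0].reshape(-1,2)
def shot(name,fn):
    cm=cam(name); im,d=eyes.get_image(name); cv2.imwrite('pics/'+fn+'.png',im[:,:,::-1]); np.savez('pics/'+fn,im=im,d=d,K=cm[0],D=cm[1],R=cm[2],o=cm[3]); return im,d,cm
def load(fn):
    z=np.load('pics/'+fn+'.npz'); return z['im'],z['d'],(z['K'],z['D'],z['R'],z['o'])
E
python3 - <<'E'
from h import *
for n in ['scene','top','wrist']:
    im,d,cm=shot(n,n+'0'); print(n,cm[3],cm[2][:,2],cm[0][0,0])
print(readout.sense())
E
```

```text
pics
scene [ 0.87651521 -0.58285637  1.08884997] [-0.31594328  0.52123868 -0.79277367] 378.0143967367642
top [0.27767008 0.01717761 1.50399544] [ 0.17549445  0.00220385 -0.98447795] 398.29758343145727
wrist [ 0.30412918 -0.55105998  0.38358132] [-0.2828428  -0.1081024  -0.95305499] 338.20379085463605
{'clock': 0.15, 'qpos': array([-1.37749808e+00,  5.28247304e-01,  1.43358370e+00,  4.08314116e-06,
        1.18138670e+00, -1.78484948e-01]), 'joint_vel': array([ 0.00074678, -0.00225197, -0.00395029, -0.00214855, -0.00015302,
        0.00135621]), 'joint_torque': array([ 2.65790968e-04, -4.40431273e+01, -1.76841903e+01,  6.33968879e-02,
        5.52794896e-02, -9.90024864e-05]), 'position': array([ 0.22697046, -0.58169696,  0.19240746]), 'orientation': array([ 2.01897111,  0.38136259, -2.01898808]), 'contact_force': array([-0.52860967,  0.16375466, -0.47617861]), 'wrist_torque': array([-0.00301334, -0.05646815,  0.04084362]), 'finger_gap': 0.08737654965544371}
```

View pics/top0.png

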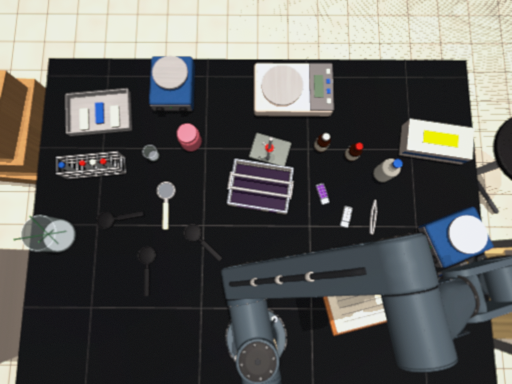

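View pics/scene0.png

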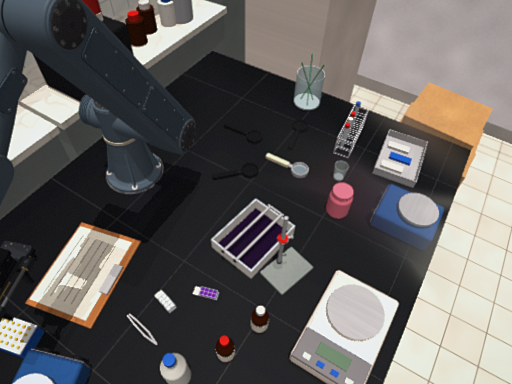

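Top view: the purple-welled slide is at about (323,193) and the white one at (346,216). The ivory-handled loupe is at (166,200), with three black look-alikes at (120,217), (147,270) and (203,240). The tray is at (261,186) and the red collar at (269,148). I'll enlarge these to confirm.

```bash
python3 - <<'E'
from h import *
im,d,cm=load('top0')
a=cv2.resize(im[170:240,300:370],None,fx=5.7,fy=5.7,interpolation=cv2.INTER_CUBIC)
b=cv2.resize(im[170:240,130:200],None,fx=5.7,fy=5.7,interpolation=cv2.INTER_CUBIC)
cv2.imwrite('pics/crop0.png',np.hstack([a,b])[:,:,::-1])
hsv=cv2.cvtColor(im,cv2.COLOR_RGB2HSV)
x0,y0,x1,y1=305,175,335,210
H,S,V=[hsv[:,:,i].astype(int) for i in range(3)]
m=(H>115)&(H<160)&(S>90)&(V>80)
mm=np.zeros_like(m);mm[y0:y1,x0:x1]=m[y0:y1,x0:x1]
ys,xs=np.nonzero(mm);print('purple',len(xs),xs.mean(),ys.mean())
r=cv2.minAreaRect(np.c_[xs,ys].astype(np.float32));print(r); print(onplane(cm,[r[0]],.014),onplane(cm,cv2.boxPoints(r),.014))
w=np.zeros_like(m); sub=(V>60); w[y0:y1,x0:x1]=sub[y0:y1,x0:x1]
ys,xs=np.nonzero(w); r=cv2.minAreaRect(np.c_[xs,ys].astype(np.float32));print('all',r,onplane(cm,[r[0]],.007),onplane(cm,cv2.boxPoints(r),.007))
# loupe
for nm,(x0,y0,x1,y1) in dict(loupe=(150,175,185,235)).items():
    w=np.zeros_like(m);w[y0:y1,x0:x1]=(V>90)[y0:y1,x0:x1]
    ys,xs=np.nonzero(w); print(nm,len(xs),xs.min(),xs.max(),ys.min(),ys.max()); r=cv2.minAreaRect(np.c_[xs,ys].astype(np.float32)); print(r,onplane(cm,cv2.boxPoints(r),.015))
im,d,cm=load('scene0')
cv2.imwrite('pics/crop1.png',cv2.resize(im[180:310,190:330],None,fx=4.2,fy=4.2,interpolation=cv2.INTER_CUBIC)[:,:,::-1])
E
```

```text
purple 88 321.6931818181818 191.0681818181818
((321.79998779296875, 190.89999389648438), (12.332881927490234, 7.273237228393555), 71.56504821777344)
[[ 0.53208866 -0.25096735  0.014     ]] [[ 0.55007344 -0.23090414  0.014     ]
 [ 0.55914189 -0.25733763  0.014     ]
 [ 0.51418107 -0.27094328  0.014     ]
 [ 0.50520355 -0.24463542  0.014     ]]
all ((319.0, 193.5), (21.0, 20.0), 90.0) [[ 0.52317445 -0.24132873  0.007     ]] [[ 0.5636063  -0.20406318  0.007     ]
 [ 0.56410967 -0.28049563  0.007     ]
 [ 0.48312747 -0.2782351   0.007     ]
 [ 0.48261486 -0.20251603  0.007     ]]
loupe 463 157 175 181 229
((166.0, 205.0), (48.0, 18.0), 90.0) [[0.56599926 0.3757271  0.015     ]
 [0.56645543 0.30721077 0.015     ]
 [0.38421632 0.29990606 0.015     ]
 [0.38378531 0.36697317 0.015     ]]
```

View pics/crop0.png

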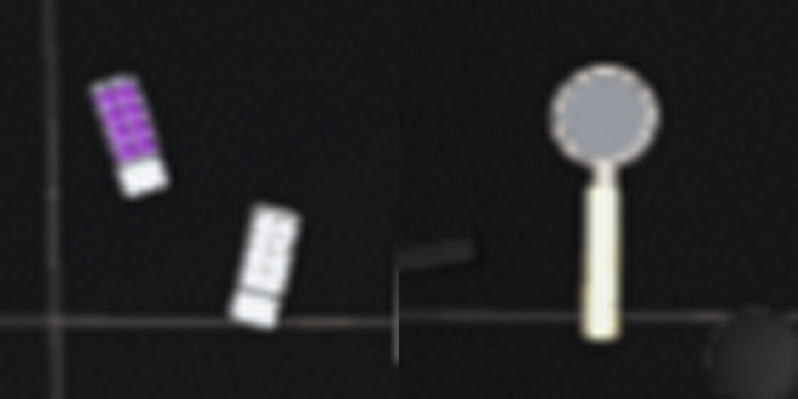

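View pics/crop1.png

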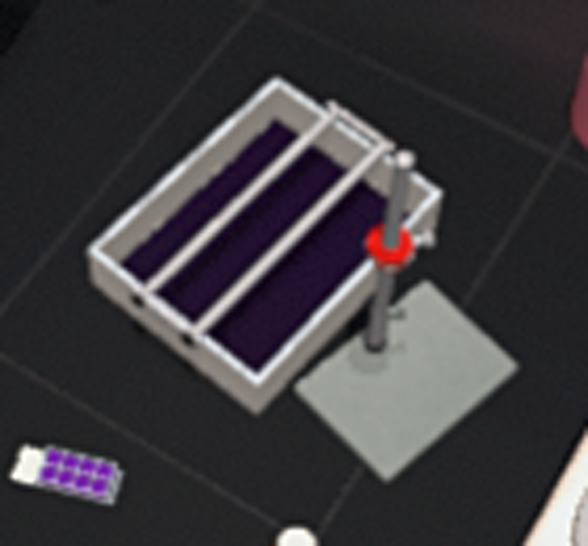

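The crop confirms it: the purple-welled slide, up-left and nearer the tray, is the one to move, and the loupe is the ivory one. Next I'll localise the tray and collar roughly, then work out the move to a wrist viewpoint.

```bash
cat >> h.py <<'E'
def plan(target,yaw=None):
    """target TCP world; prints tool-frame shift (units 40mm); yaw = world yaw of tool y axis (mod pi)"""
    R,p=pose(); s=R.T@(np.array(target)-p)/0.04; 
    cur=np.degrees(np.arctan2(R[1,1],R[0,1]))
    print('pos',p.round(4),'tool x',R[:,0].round(3),'yaw y',cur.round(2),'shift units',s.round(3))
    if yaw is not None:
        for k in (-180,0,180,360):
            dw=yaw-cur+k; # world z turn; tool x is down => turn about tool x = -dw
            if abs(dw)<=180: print(' turn toolx units',round(-dw/5,3))
E
python3 - <<'E'
from h import *
R,p=pose();print(R.round(3)); c=eyes.get_calibration('wrist'); print(np.array(c['hand_eye']).round(3))
plan([.46,-.25,.28])
im,d,cm=load('scene0')
hsv=cv2.cvtColor(im,cv2.COLOR_RGB2HSV);H,S,V=[hsv[:,:,i].astype(int) for i in range(3)]
m=((H<8)|(H>172))&(S>150)&(V>120); m[:225]=0;m[255:]=0;m[:,:270]=0;m[:,300:]=0
ys,xs=np.nonzero(m);cs=[xs.mean(),ys.mean()];print('collar scene',cs,len(xs))
im,d,ct=load('top0')
hsv=cv2.cvtColor(im,cv2.COLOR_RGB2HSV);H,S,V=[hsv[:,:,i].astype(int) for i in range(3)]
m=((H<8)|(H>172))&(S>150)&(V>120); m[:135]=0;m[160:]=0;m[:,:255]=0;m[:,285:]=0
ys,xs=np.nonzero(m);c2=[xs.mean(),ys.mean()];print('collar top',c2,len(xs))
a=rays(cm,[cs])[0];b=rays(ct,[c2])[0]
s=np.linalg.lstsq(np.c_[a,-b],ct[3]-cm[3],rcond=None)[0];print(cm[3]+a*s[0],ct[3]+b*s[1])
cv2.imwrite('pics/crop2.png',cv2.resize(im[125:220,220:305],None,fx=6,fy=6,interpolation=cv2.INTER_CUBIC)[:,:,::-1])
print('wells top', onplane(ct,[[300+128/5.7,170+125/5.7]],.014), 'white',onplane(ct,[[300+143/5.7,170+177/5.7]],.002))
E
```

```text
[[-0.     0.363 -0.932]
 [ 0.002 -0.932 -0.363]
 [-1.    -0.002 -0.   ]]
[[ 0.    -0.303  0.953 -0.191]
 [ 1.     0.    -0.    -0.001]
 [-0.     0.953  0.303 -0.083]
 [ 0.     0.     0.     1.   ]]
pos [ 0.227  -0.5817  0.1924] tool x [-0.     0.002 -1.   ] yaw y -68.7 shift units [-2.178 -5.613 -8.441]
collar scene [np.float64(282.1587301587302), np.float64(238.55555555555554)] 63
collar top [np.float64(268.8333333333333), np.float64(147.97222222222223)] 36
[ 0.66077572 -0.0429654   0.15441246] [ 0.65952826 -0.04399398  0.15410618]
wells top [[ 0.52814498 -0.25335513  0.014     ]] white [[ 0.49502533 -0.26466039  0.002     ]]
```

View pics/crop2.png

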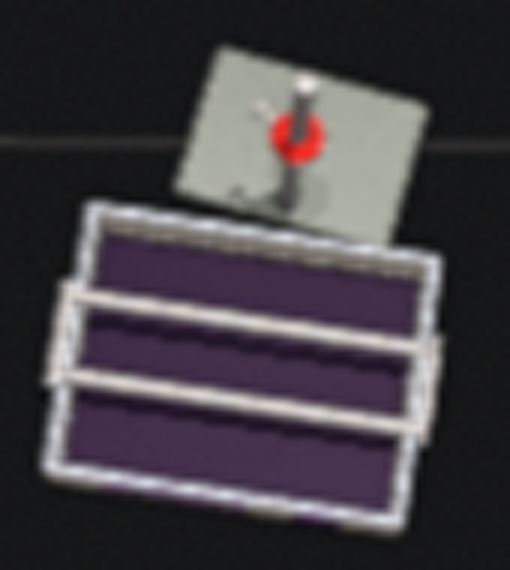

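The top crop shows the tray with its long side running left-right, tilted slightly; the rods cross at crop rows of about 320 and 405. The stand is behind it, with the collar at (297,137). Moving to a viewpoint near the slide.

Request:
arm_command(
  series=[
    [0,[-0.3,-0.5,-0.7],0],
    [0,[-0.3,-0.5,-0.7],0],
    [0,[-0.3,-0.5,-0.7],0],
    [0,[-0.3,-0.5,-0.7],0],
    [0,[-0.3,-0.5,-0.7],0],
    [0,[-0.3,-0.5,-0.7],0],
    [0,[-0.3,-0.5,-0.7],0],
    [0,[0,-0.5,-0.7],0],
  ],
)

```text
clock: 0.82
position: [0.3791, -0.3515, 0.2794]
orientation: [2.019, 0.375, -2.015]
contact_force: [1.2, 0.2, -0.0]
finger_gap: 0.087
```

```bash
python3 - <<'E'
from h import *
plan([.46,-.25,.28],109)
im,d,cm=shot('wrist','w1')
E
```

```text
pos [ 0.3791 -0.3515  0.2794] tool x [ 0.003 -0.004 -1.   ] yaw y -68.71 shift units [-0.018 -1.63  -2.804]
 turn toolx units 0.458
 turn toolx units -35.542
```

View pics/w1.png

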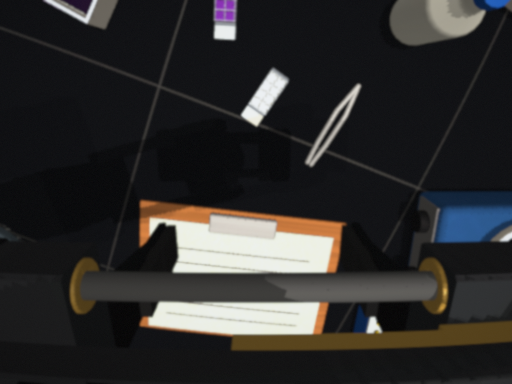

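The wrist view shows the purple slide at the top edge, at (225,15). Moving further forward.

Request:
arm_command(
  series=[
    [0,[0,-0.4,-0.7],0],
    [0,[0,-0.4,-0.7],0],
    [0,[0,-0.4,-0.7],0],
    [0,[0,-0.4,-0.7],0],
    [0,[0,0,0],0],
    [0,[0,0,0],0],
  ],
)

```text
clock: 1.37
position: [0.4591, -0.2502, 0.2768]
orientation: [2.016, 0.383, -2.017]
contact_force: [-0.7, -0.8, 0.8]
finger_gap: 0.0872
```

```bash
python3 - <<'E'
from h import *
plan([.46,-.25,.28],109)
im,d,cm=shot('wrist','w2')
E
```

```text
pos [ 0.4591 -0.2502  0.2768] tool x [-0.001  0.    -1.   ] yaw y -68.49 shift units [-0.081  0.004 -0.022]
 turn toolx units 0.501
 turn toolx units -35.499
```

View pics/w2.png

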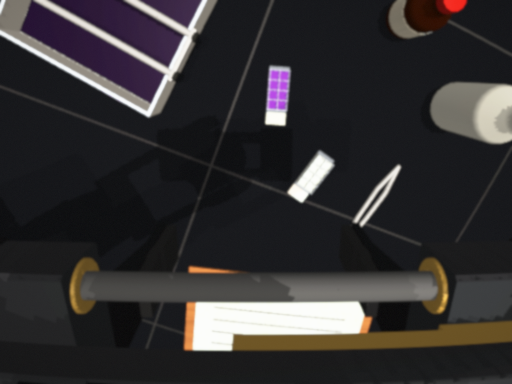

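The purple slide is now at (278,95), with its frosted end at (276,117). The blank is at (311,176). Measuring the slide.

```bash
python3 - <<'E'
from h import *
im,d,cm=load('w2')
hsv=cv2.cvtColor(im,cv2.COLOR_RGB2HSV);H,S,V=[hsv[:,:,i].astype(int) for i in range(3)]
box=np.zeros(V.shape,bool);box[60:130,258:298]=1
p=box&(H>125)&(H<160)&(S>80)&(V>80)
ys,xs=np.nonzero(p);u=np.c_[xs,ys].astype(float)
X=onplane(cm,u,.014)[:,:2]
r=cv2.minAreaRect(X.astype(np.float32)*1000);print('purple',r)
q=box&(V>110)
ys,xs=np.nonzero(q);u=np.c_[xs,ys].astype(float)
w=q&(S<60);w[:108]=0
ys,xs=np.nonzero(w);X=onplane(cm,np.c_[xs,ys],.002)[:,:2];r2=cv2.minAreaRect(X.astype(np.float32)*1000);print('white',r2)
c=np.array(r[0]);cw=np.array(r2[0]);dd=c-cw;yaw=np.degrees(np.arctan2(dd[1],dd[0]));print(np.linalg.norm(dd),yaw)
X=onplane(cm,u,.014)[:,:2]*1000
print(cv2.minAreaRect(X.astype(np.float32)))
cv2.imwrite('pics/crop3.png',cv2.resize(im[55:140,245:310],None,fx=7,fy=7,interpolation=cv2.INTER_CUBIC)[:,:,::-1])
dm=d[80:100,272:285];print('depth',np.median(dm)); 
E
```

```text
purple ((530.6777954101562, -247.8266143798828), (48.38787841796875, 23.751638412475586), 17.420530319213867)
white ((496.6518249511719, -259.9151916503906), (23.037639617919922, 29.82224464416504), 21.64258575439453)
36.109560591354686 19.558854919768393
((523.048095703125, -250.40110778808594), (76.03071594238281, 28.48848533630371), 17.387290954589844)
depth 0.4407289
```

View pics/crop3.png

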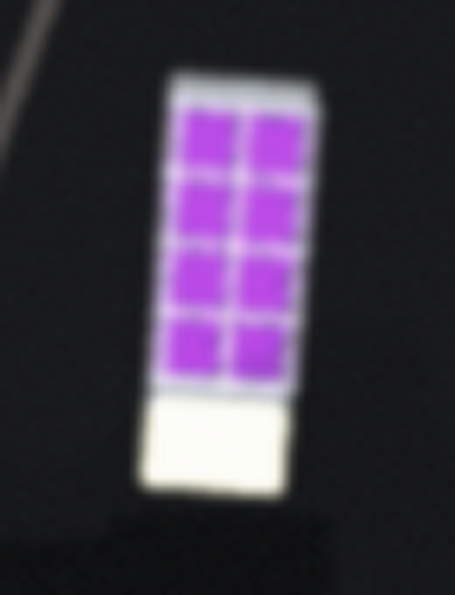

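```bash
python3 - <<'E'
from h import *
im,d,cm=load('w2')
a,b,ct=load('top0')
g=np.array([.527,-.249]);y=np.radians(18);ax=np.array([np.cos(y),np.sin(y)]);ay=np.array([-ax[1],ax[0]])
for n,uv,z in [('awhite',(325,135),.125),('ared',(359,146.5),.125),('wash',(397,163),.17),('wash_low',(384,177),.0),('ared_low',(352,157),0)]:
    X=onplane(ct,[uv],z)[0][:2]; print(n,X.round(3),'rel to grip (slide x,y)',((X-g)@ax).round(3),((X-g)@ay).round(3))
plan([.527,-.249,.08],108)
plan([.527,-.249,.003],108)
# tray from top: rim corners from crop (6x, offset 220,125)
C=np.array([[93,205],[440,255],[400,530],[45,475]])/6+[220,125]
X=onplane(ct,C,.05);print(X.round(4));print('tray c',X.mean(0));
print(np.linalg.norm(np.diff(X,axis=0),axis=1))
e=np.array([[63,290],[440,345],[427,435],[45,378]])/6+[220,125];print('rodframe',onplane(ct,e,.057).mean(0))
cv2.imwrite('pics/crop4.png',cv2.resize(a[120:200,300:420],None,fx=6,fy=6,interpolation=cv2.INTER_CUBIC)[:,:,::-1])
E
```

```text
awhite [ 0.717 -0.248] rel to grip (slide x,y) 0.181 -0.057
ared [ 0.675 -0.368] rel to grip (slide x,y) 0.104 -0.159
wash [ 0.604 -0.483] rel to grip (slide x,y) 0.001 -0.247
wash_low [ 0.59  -0.494] rel to grip (slide x,y) -0.015 -0.253
ared_low [ 0.669 -0.374] rel to grip (slide x,y) 0.096 -0.163
pos [ 0.4586 -0.2512  0.2768] tool x [-0.001 -0.    -1.   ] yaw y -68.6 shift units [ 4.919  0.574 -1.617]
 turn toolx units 0.68
 turn toolx units -35.32
pos [ 0.4586 -0.2512  0.2768] tool x [-0.001 -0.    -1.   ] yaw y -68.6 shift units [ 6.844  0.574 -1.618]
 turn toolx units 0.68
 turn toolx units -35.32
[[ 0.6447  0.0765  0.05  ]
 [ 0.614  -0.1402  0.05  ]
 [ 0.4417 -0.1137  0.05  ]
 [ 0.4741  0.1037  0.05  ]]
tray c [ 0.54362595 -0.01843453  0.05      ]
[0.21893523 0.1743809  0.21983691]
rodframe [ 0.54423244 -0.01764174  0.057     ]
```

View pics/crop4.png

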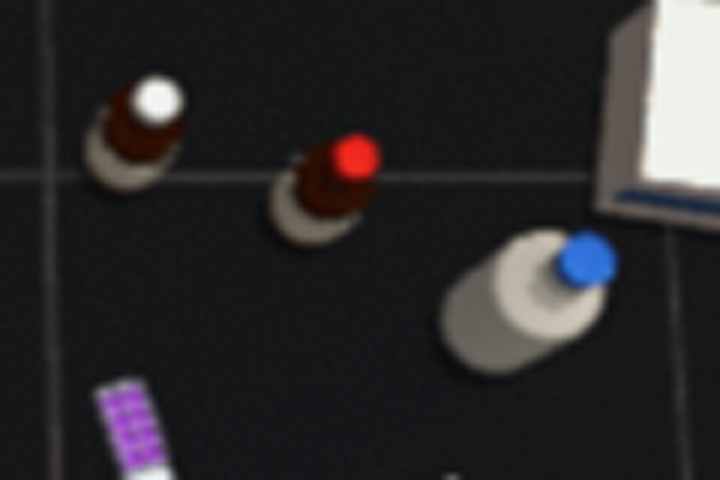

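Bottles are clear of the gripper body. Approaching above the slide.

Request:
arm_command(
  series=[
    [0,[0.6,0.15,-0.4],0],
    [0,[0.7,0.15,-0.4],0],
    [0,[0.7,0.15,-0.4],0],
    [0,[0.7,0.12,-0.42],0],
    [0,[0.8,0,0],0],
    [0,[0.8,0,0],0],
    [0,[0.6,0,0],0.68],
    [0,[0,0,0],0],
  ],
)

```text
clock: 2.08
position: [0.523, -0.2484, 0.0759]
orientation: [2.049, 0.329, -2.067]
contact_force: [-0.1, 0.5, -0.4]
finger_gap: 0.087
```

```bash
python3 - <<'E'
from h import *
plan([.527,-.249,.003],108)
im,d,cm=shot('wrist','w3')
E
```

```text
pos [ 0.523  -0.2484  0.0759] tool x [-0.01   0.006 -1.   ] yaw y -72.28 shift units [ 1.821  0.062 -0.104]
 turn toolx units -0.056
```

View pics/w3.png

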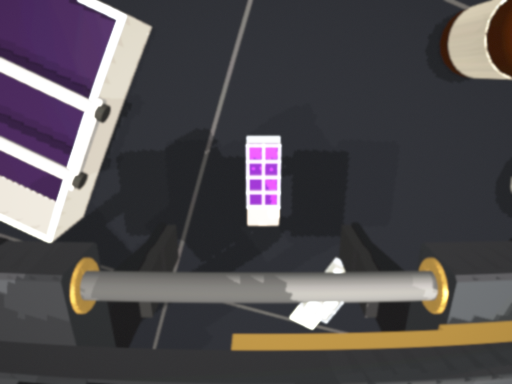

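```bash
python3 - <<'E'
from h import *
im,d,cm=load('w3')
hsv=cv2.cvtColor(im,cv2.COLOR_RGB2HSV);H,S,V=[hsv[:,:,i].astype(int) for i in range(3)]
box=np.zeros(V.shape,bool);box[125:235,235:290]=1
for n,q,z in [('purple',box&(H>120)&(H<165)&(S>70)&(V>80),.014),('all',box&(V>150),.014)]:
    ys,xs=np.nonzero(q);X=onplane(cm,np.c_[xs,ys],z)[:,:2];print(n,cv2.minAreaRect(X.astype(np.float32)*1000))
plan([.527,-.249,.003],108)
E
```

```text
purple ((531.6815795898438, -247.78201293945312), (46.51837921142578, 21.496496200561523), 17.4669246673584)
all ((527.0012817382812, -249.51422119140625), (73.2900619506836, 27.55169105529785), 17.967134475708008)
pos [ 0.5247 -0.2493  0.0785] tool x [-0.006  0.004 -1.   ] yaw y -72.15 shift units [ 1.887  0.021 -0.066]
 turn toolx units -0.03
```

Request:
arm_command(
  series=[
    [0,[0.6,0.02,-0.06],0],
    [0,[0.6,0,0],0],
    [0,[0.4,0,0],0],
    [0,[0.22,0,0],0],
    [0,[0,0,0],0],
    [0,[0,0,0],0],
  ],
)

```text
clock: 2.63
position: [0.5306, -0.2504, 0.0096]
orientation: [2.054, 0.322, -2.051]
contact_force: [-0.0, 0.6, -0.3]
finger_gap: 0.0866
```

```bash
python3 - <<'E'
from h import *
plan([.527,-.249,.003],108)
print(readout.sense()['contact_force'])
E
```

```text
pos [ 0.5306 -0.2504  0.0096] tool x [ 0.002 -0.001 -1.   ] yaw y -72.1 shift units [ 0.165 -0.061  0.076]
 turn toolx units -0.021
[-0.01216154  0.58878183 -0.27599994]
```

Request:
arm_command(
  series=[
    [0,[0.12,-0.04,0.06],0],
    [0,[0,0,0],0],
    [0,[0,0,0],0],
  ],
)

```text
clock: 2.88
position: [0.5273, -0.2487, 0.0044]
orientation: [2.053, 0.323, -2.052]
contact_force: [0.5, 0.3, 0.3]
finger_gap: 0.0874
```

```bash
python3 - <<'E'
from h import *
plan([.527,-.249,.003],108)
print(readout.sense()['contact_force'])
E
```

```text
pos [ 0.5273 -0.2487  0.0044] tool x [ 0.001 -0.001 -1.   ] yaw y -72.09 shift units [0.035 0.006 0.01 ]
 turn toolx units -0.018
[0.53793237 0.32895428 0.34784471]
```

Close the gripper.

Request:
arm_command(
  series=[
    [200,[0.03,0,0],0],
    [200,[0,0,0],0],
    [200,[0,0,0],0],
    [200,[0,0,0],0],
    [200,[0,0,0],0],
    [200,[0,0,0],0],
    [200,[0,0,0],0],
    [200,[0,0,0],0],
  ],
  squeeze=12,
)

```text
clock: 3.55
position: [0.5272, -0.2484, 0.0023]
orientation: [2.053, 0.323, -2.053]
contact_force: [0.6, -0.1, 0.1]
finger_gap: 0.0415
```

Request:
arm_command(
  series=[
    [200,[0,0,0],0],
    [200,[0,0,0],0],
    [200,[-0.1,0,0],0],
    [200,[-0.2,0,0],0],
    [200,[-0.3,0,0],0],
    [200,[-0.4,0,0],0],
    [200,[0,0,0],0],
  ],
)

```text
clock: 4.13
position: [0.5294, -0.2499, 0.0459]
orientation: [2.056, 0.318, -2.046]
contact_force: [0.5, -0.7, 0.3]
finger_gap: 0.0189
```

```bash
python3 - <<'E'
from h import *
plan([.46,-.02,.15],80)
im,d,cm=shot('wrist','w4')
E
```

```text
pos [ 0.5294 -0.2499  0.0459] tool x [ 0.005 -0.004 -1.   ] yaw y -72.1 shift units [-2.633 -5.989 -0.127]
 turn toolx units 5.581
 turn toolx units -30.419
```

View pics/w4.png

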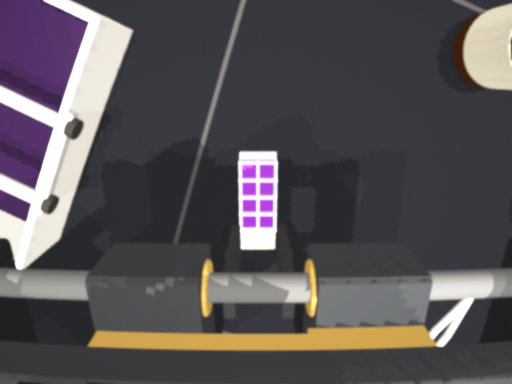

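The gap is 19 mm, below the 26 mm width: I lifted before the fingers had reached the slide, because they close slowly. Reopening above and re-measuring.

Request:
arm_command(
  series=[
    [0,[-0.3,0,0],0],
    [0,[-0.2,0,0],0],
    [0,[0,0,0],0],
    [0,[0,0,0],0],
    [0,[0,0,0],0],
    [0,[0,0,0],0],
    [0,[0,0,0],0],
    [0,[0,0,0],0],
  ],
)

```text
clock: 4.85
position: [0.5269, -0.2483, 0.0619]
orientation: [2.052, 0.324, -2.054]
contact_force: [-0.2, -0.4, 0.5]
finger_gap: 0.0641
```

Request:
arm_command(
  series=[
    [0,[0,0,0],0],
    [0,[0,0,0],0],
    [0,[0,0,0],0],
    [0,[0,0,0],0],
    [0,[0,0,0],0],
  ],
)

```text
clock: 5.27
position: [0.5272, -0.2485, 0.0623]
orientation: [2.053, 0.323, -2.053]
contact_force: [0.1, 0.0, -0.2]
finger_gap: 0.0862
```

```bash
python3 - <<'E'
from h import *
im,d,cm=shot('wrist','w5')
hsv=cv2.cvtColor(im,cv2.COLOR_RGB2HSV);H,S,V=[hsv[:,:,i].astype(int) for i in range(3)]
q=(H>120)&(H<165)&(S>70)&(V>100);q[:,:220]=0;q[:,320:]=0
ys,xs=np.nonzero(q);X=onplane(cm,np.c_[xs,ys],.014)[:,:2];r=cv2.minAreaRect(X.astype(np.float32)*1000);print(r)
print('med',np.median(d[q]), 'z of pts by depth')
c=onplane(cm,[[xs.mean(),ys.mean()]],.014)[0];print(c,(c-cm[3])@cm[2][:,2])
c[:2]=r[0]; 
plan([.527,-.249,.003],108)
E
```

```text
((531.4879760742188, -247.93421936035156), (46.3118782043457, 21.646974563598633), 17.92887306213379)
med 0.255541 z of pts by depth
[ 0.53322603 -0.24739725  0.014     ] 0.25166612331848354
pos [ 0.5272 -0.2484  0.0624] tool x [ 0. -0. -1.] yaw y -72.1 shift units [1.484 0.012 0.009]
 turn toolx units -0.02
```

View pics/w5.png

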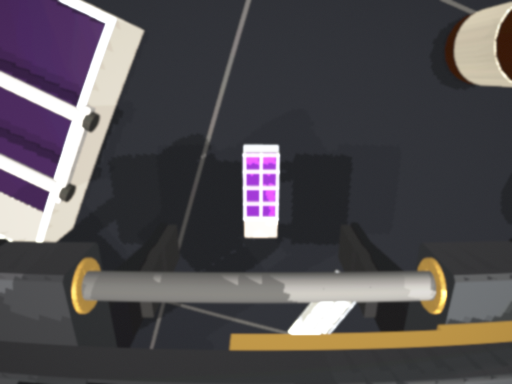

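The slide is undisturbed at row 190, where the TCP's bench point projects. Descending again and closing fully before lifting.

Request:
arm_command(
  series=[
    [0,[0.6,0,0],0],
    [0,[0.5,0,0],0],
    [0,[0.3,0,0],0],
    [0,[0.08,0,0],0],
    [120,[0,0,0],0],
    [160,[0,0,0],0],
    [200,[0,0,0],0],
    [230,[0,0,0],0],
  ],
  squeeze=12,
)

```text
clock: 5.98
position: [0.5279, -0.2489, 0.0042]
orientation: [2.054, 0.322, -2.051]
contact_force: [-0.5, 1.7, 0.3]
finger_gap: 0.068
```

Request:
arm_command(
  series=[
    [230,[0,0,0],0],
    [230,[0,0,0],0],
    [230,[0,0,0],0],
    [230,[0,0,0],0],
    [230,[0,0,0],0],
    [230,[0,0,0],0],
    [230,[0,0,0],0],
    [230,[0,0,0],0],
  ],
)

```text
clock: 6.65
position: [0.5271, -0.2484, 0.0031]
orientation: [2.053, 0.323, -2.053]
contact_force: [-0.3, -0.4, 0.3]
finger_gap: 0.0155
```

Request:
arm_command(
  series=[
    [230,[0,0,0],0],
    [230,[0,0,0],0],
  ],
)

```text
clock: 6.82
position: [0.5271, -0.2484, 0.0031]
orientation: [2.053, 0.323, -2.053]
contact_force: [-0.1, 0.2, 1.2]
finger_gap: 0.0097
```

```bash
python3 - <<'E'
from h import *
im,d,cm=shot('wrist','w6'); shot('scene','s6')
print(proj(cm,[pose()[1]]))
im=load('s6')[0]
cv2.imwrite('pics/s6c.png',cv2.resize(im[230:340,130:280],None,fx=5,fy=5,interpolation=cv2.INTER_CUBIC)[:,:,::-1])
E
```

```text
[[259.62929415 218.47498329]]
```

View pics/w6.png

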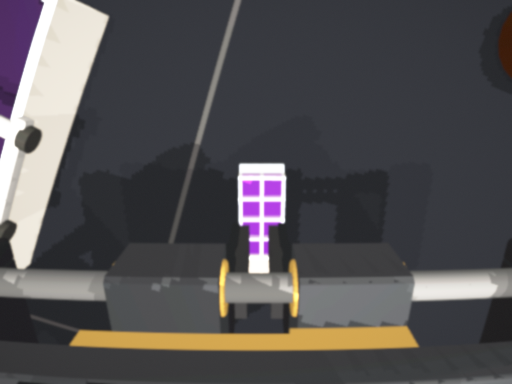

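View pics/s6c.png

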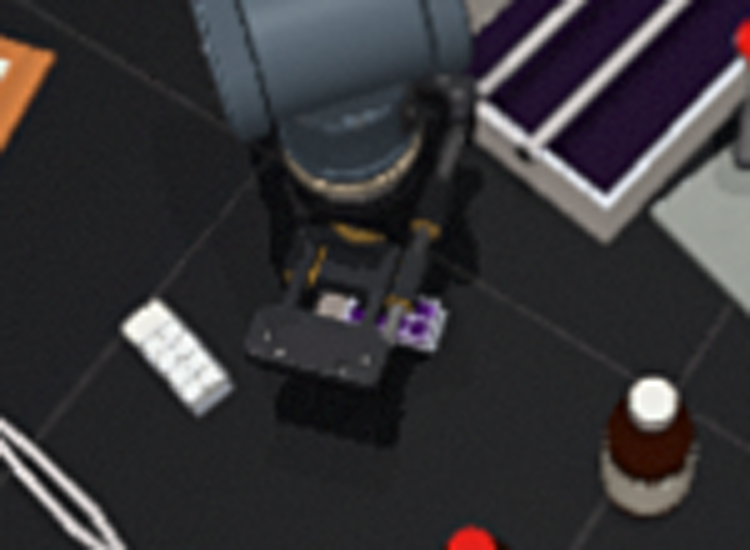

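```bash
python3 - <<'E'
from h import *
s=readout.sense();print(s['position'],s['finger_gap'],s['contact_force'],s['clock'])
im,d,cm=load('w6')
def pt(u,v):
    r=rays(cm,[[u,v]])[0]; return cm[3]+r*d[v,u]  # r has z=1 in cam
for uv in [(150,150),(330,150),(262,190),(260,245),(260,255),(260,264),(244,232),(244,240),(244,250),(276,232),(276,240),(276,250),(276,258)]:
    print(uv,d[uv[1],uv[0]].round(3),pt(*uv).round(4))
cv2.imwrite('pics/w6c.png',cv2.resize(im[150:290,200:320],None,fx=5,fy=4.2,interpolation=cv2.INTER_CUBIC)[:,:,::-1])
E
```

```text
[ 0.52714962 -0.24840649  0.00311109] 0.008836410790374675 [ 0.52112916 -1.13555979  0.39812773] 6.9167
(150, 150) 0.198 [ 5.473e-01 -1.737e-01 -5.000e-04]
(330, 150) 0.197 [ 0.5801 -0.2745  0.0007]
(262, 190) 0.19 [ 0.5486 -0.2428  0.014 ]
(260, 245) 0.201 [ 0.5152 -0.2525  0.0138]
(260, 255) 0.204 [ 0.5086 -0.2546  0.0133]
(260, 264) 0.219 [ 0.4959 -0.2588  0.0014]
(244, 232) 0.168 [ 0.5338 -0.238   0.0419]
(244, 240) 0.16 [ 0.5334 -0.2384  0.0496]
(244, 250) 0.151 [ 0.5337 -0.2387  0.0597]
(276, 232) 0.168 [ 0.5384 -0.2532  0.0412]
(276, 240) 0.159 [ 0.5386 -0.2527  0.0506]
(276, 250) 0.15 [ 0.5382 -0.2523  0.0599]
(276, 258) 0.144 [ 0.5381 -0.252   0.0669]
```

View pics/w6c.png

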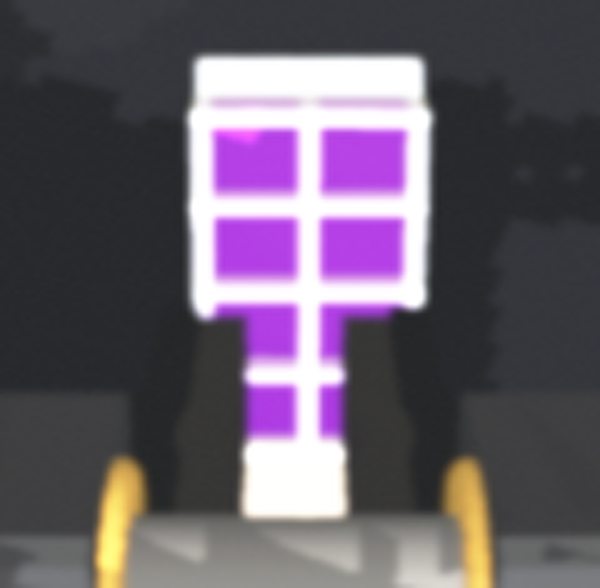

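```bash
python3 - <<'E'
from h import *
im,d,cm=load('w6')
R,p=pose()
for u in (240,244,248,252,272,276,280):
  for v in range(214,236,2):
    r=rays(cm,[[u,v]])[0]; X=cm[3]+r*d[v,u]; t=R.T@(X-p); print(u,v,im[v,u],'tool',(t*1000).round(1),'z',X[2].round(4))
E
```

```text
240 214 [255 254 255] tool [-10.6 -11.4  -7.4] z 0.0137
240 216 [255 255 255] tool [-10.5 -11.4  -6.1] z 0.0137
240 218 [255 255 255] tool [-10.9 -11.4  -5. ] z 0.014
240 220 [255 255 255] tool [-10.8 -11.4  -3.7] z 0.0139
240 222 [255 254 255] tool [-10.7 -11.5  -2.4] z 0.0138
240 224 [236 227 245] tool [-10.1 -11.5  -0.9] z 0.0132
240 226 [ 99  95 105] tool [-30.7 -10.3  -9. ] z 0.0338
240 228 [50 50 50] tool [-33.7 -10.1  -9.3] z 0.0368
240 230 [52 52 51] tool [-35.  -10.1  -8.8] z 0.0381
240 232 [52 52 51] tool [-37.6 -10.   -9. ] z 0.0407
240 234 [53 53 52] tool [-39.9  -9.8  -8.9] z 0.043
244 214 [185  82 230] tool [-5.5 -9.3 -5.3] z 0.0086
244 216 [221 160 237] tool [-6.3 -9.3 -4.3] z 0.0095
244 218 [253 245 255] tool [-10.5  -9.1  -4.8] z 0.0136
244 220 [255 253 255] tool [-10.1  -9.1  -3.4] z 0.0133
244 222 [222 151 247] tool [-7.1 -9.3 -0.8] z 0.0102
244 224 [152  67 196] tool [-5.8 -9.4  1.1] z 0.0089
244 226 [75 56 86] tool [-30.4  -8.2  -8.9] z 0.0335
244 228 [54 53 53] tool [-32.3  -8.2  -8.7] z 0.0354
244 230 [55 55 54] tool [-35.8  -8.   -9.2] z 0.0389
244 232 [54 54 
[... 2326 characters left out ...]
1] z 0.0388
276 232 [54 54 53] tool [-38.1   8.   -9.2] z 0.0412
276 234 [55 54 53] tool [-40.3   7.9  -9.2] z 0.0434
280 214 [225 161 246] tool [-6.6 12.  -5.7] z 0.0097
280 216 [243 218 250] tool [-6.6 12.  -4.4] z 0.0097
280 218 [254 252 255] tool [-9.1 11.9 -4.3] z 0.0122
280 220 [255 254 255] tool [-9.8 11.9 -3.3] z 0.0129
280 222 [218 183 236] tool [-6.3 12.1 -0.4] z 0.0094
280 224 [55 48 63] tool [-30.4  10.5 -10.1] z 0.0335
280 226 [38 39 40] tool [-33.8  10.3 -10.5] z 0.0369
280 228 [38 39 40] tool [-35.8  10.1 -10.3] z 0.0389
280 230 [38 39 41] tool [-38.4  10.  -10.4] z 0.0415
280 232 [38 39 40] tool [-41.2   9.8 -10.7] z 0.0443
280 234 [38 39 40] tool [-44.1   9.6 -11. ] z 0.0472
```

The slide is still flat on the bench. The depth picture puts the visible fingertips about 29 mm above the reported TCP, so I closed above the slide. I'll check tip position against opening in the earlier frames.

```bash
python3 - <<'E'
from h import *
c=eyes.get_calibration('wrist'); Hd=np.array(c['hand_eye'])
for f in ['w2','w3','w4','w5','w6']:
    im,d,cm=load(f)
    vv,uu=np.nonzero((d>0.05)&(d<.35))
    n=cv2.undistortPoints(np.c_[uu,vv].astype(float).reshape(-1,1,2),cm[0],cm[1]).reshape(-1,2)
    P=np.c_[n,np.ones(len(n))]*d[vv,uu][:,None]; T=P@Hd[:3,:3].T+Hd[:3,3]
    W=P@cm[2].T+cm[3]
    m=(abs(T[:,2])<14)&(abs(T[:,2]*1000)<14)&(W[:,2]>.022)&(T[:,0]>-.08)&(abs(T[:,1])<.07)
    t=T[m]*1000
    for s,nm in((-1,'neg'),(1,'pos')):
        q=t[(t[:,1]*s>0)]
        if len(q)==0: print(f,nm,'none');continue
        k=q[q[:,0]>np.percentile(q[:,0],98)-2]
        print(f,nm,len(q),'tip toolx',np.percentile(q[:,0],[90,98,99.5]).round(1),'at',k.mean(0).round(1))
E
```

```text
w2 neg 2190 tip toolx [-36.4 -30.7 -29.5] at [-31.  -46.4  -5. ]
w2 pos 2202 tip toolx [-35.8 -30.4 -29.3] at [-30.6  44.8  -5.3]
w3 neg 2187 tip toolx [-36.3 -30.6 -29.4] at [-30.9 -46.4  -5. ]
w3 pos 2208 tip toolx [-35.8 -30.6 -29.4] at [-30.9  44.7  -4.8]
w4 neg 1430 tip toolx [-37.2 -30.9 -29.3] at [-30.8 -14.7  -9.5]
w4 pos 1419 tip toolx [-37.  -30.8 -29.6] at [-30.8  12.7  -9.4]
w5 neg 2179 tip toolx [-36.2 -30.6 -29.4] at [-30.8 -46.   -4.6]
w5 pos 2197 tip toolx [-35.8 -30.4 -29.4] at [-30.6  44.1  -4.6]
w6 neg 1254 tip toolx [-35.8 -30.7 -29.1] at [-30.9  -9.1  -8.6]
w6 pos 1248 tip toolx [-35.5 -30.8 -29.5] at [-31.    7.5  -8.8]
```

```bash
python3 - <<'E'
from h import *
a=load('w2')[0][190:300,100:400];b=load('w4')[0][190:300,160:360]
cv2.imwrite('pics/fing.png',np.vstack([cv2.resize(a,(750,275)),cv2.resize(b,(500,275)).__class__(0) if 0 else cv2.copyMakeBorder(cv2.resize(b,(500,275)),0,0,0,250,cv2.BORDER_CONSTANT)])[:,:,::-1])
E
```

```text
(no output)
```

View pics/fing.png

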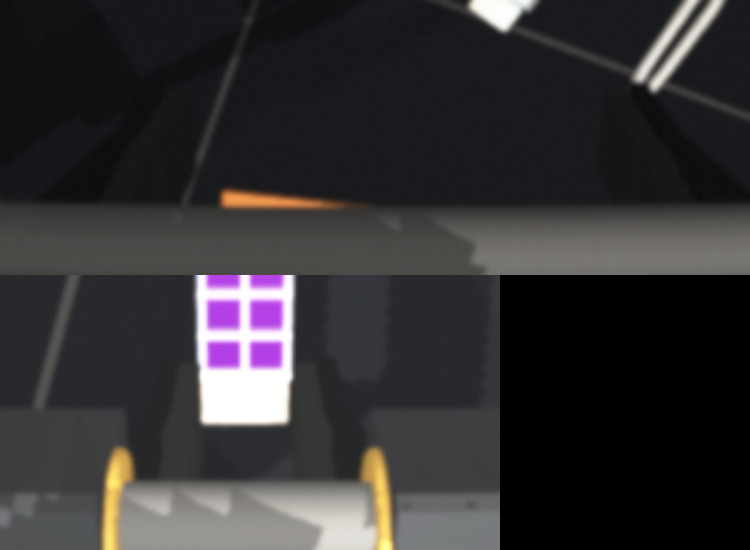

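The tips sit a constant 29 mm behind the reported TCP at every opening, while the bench reads z=0 in the same frames. So the real tips are at reported z + 0.029, and I'll offset by that. First I open, then descend gently while watching the force.

Request:
arm_command(
  series=[
    [0,[0,0,0],0],
    [0,[0,0,0],0],
    [0,[0,0,0],0],
    [0,[0,0,0],0],
    [0,[0,0,0],0],
    [0,[0,0,0],0],
    [0,[0,0,0],0],
    [0,[0,0,0],0],
  ],
)

```text
clock: 7.58
position: [0.5272, -0.2484, 0.0032]
orientation: [2.053, 0.323, -2.053]
contact_force: [-0.3, -0.6, -0.4]
finger_gap: 0.0547
```

Request:
arm_command(
  series=[
    [0,[0,0,0],0],
    [0,[0,0,0],0],
    [0,[0.15,0,0],0],
    [0,[0.15,0,0],0],
    [0,[0.1,0,0],0],
    [0,[0,0,0],0],
  ],
)

```text
clock: 8.08
position: [0.5263, -0.2479, -0.0142]
orientation: [2.052, 0.325, -2.056]
contact_force: [-0.6, 0.6, -0.1]
finger_gap: 0.0858
```

```bash
cat >> h.py <<'E'
def tips(f):
    Hd=np.array(eyes.get_calibration('wrist')['hand_eye'])
    im,d,cm=load(f); vv,uu=np.nonzero((d>0.05)&(d<.35))
    n=cv2.undistortPoints(np.c_[uu,vv].astype(float).reshape(-1,1,2),cm[0],cm[1]).reshape(-1,2)
    P=np.c_[n,np.ones(len(n))]*d[vv,uu][:,None]; T=P@Hd[:3,:3].T+Hd[:3,3]
    W=P@cm[2].T+cm[3]
    m=(abs(T[:,2])<.03)&(T[:,0]>-.08)&(abs(T[:,1])<.07)&(abs(T[:,1])>.035)&(T[:,0]<-.015)
    print('min world z of finger',np.percentile(W[m][:,2],[0.5,2,10]).round(4))
    b=(W[:,2]<.01);print('bench z',np.median(W[b][:,2]))
E
python3 - <<'E'
from h import *
shot('wrist','w7'); tips('w7'); s=readout.sense(); print(s['position'],s['contact_force'],s['finger_gap'])
E
```

```text
min world z of finger [0.0007 0.0007 0.0011]
bench z -0.00012574287707950438
[ 0.52654462 -0.24803668 -0.01380245] [ 0.07406822 -0.21742236 -0.25699715] 0.0860851988533898
```

View pics/w7.png

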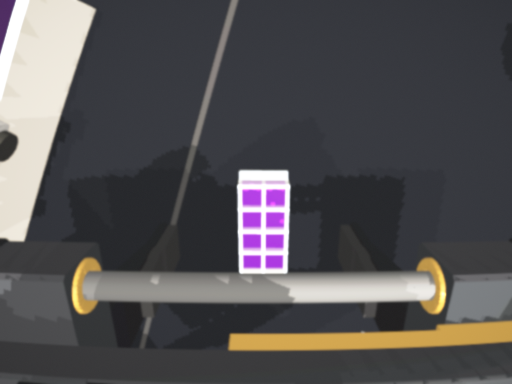

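Reported z is −14 mm with no contact force, which confirms the offset. Another 11 mm down, then close.

Request:
arm_command(
  series=[
    [0,[0.12,0,0],0],
    [0,[0.1,0,0],0],
    [0,[0.06,0,0],0],
    [0,[0,0,0],0],
    [0,[0,0,0],0],
  ],
)

```text
clock: 8.55
position: [0.527, -0.2483, -0.0243]
orientation: [2.053, 0.324, -2.053]
contact_force: [0.3, -0.7, -0.2]
finger_gap: 0.0871
```

```bash
python3 - <<'E'
from h import *
s=readout.sense(); print(s['position'],s['contact_force'],s['finger_gap'])
E
```

```text
[ 0.52700868 -0.24833257 -0.02429687] [ 0.31350782 -0.6538544  -0.24076716] 0.08705686110183156
```

Reported z is −24 mm with no contact, so the tips are about 5 mm above the bench. Close.

Request:
arm_command(
  series=[
    [230,[0,0,0],0],
    [230,[0,0,0],0],
    [230,[0,0,0],0],
    [230,[0,0,0],0],
    [230,[0,0,0],0],
    [230,[0,0,0],0],
    [230,[0,0,0],0],
    [230,[0,0,0],0],
  ],
  squeeze=12,
)

```text
clock: 9.22
position: [0.5272, -0.2484, -0.024]
orientation: [2.053, 0.323, -2.053]
contact_force: [1.0, -0.2, -0.5]
finger_gap: 0.0419
```

Request:
arm_command(
  series=[
    [230,[0,0,0],0],
    [230,[0,0,0],0],
    [230,[0,0,0],0],
    [230,[0,0,0],0],
    [230,[0,0,0],0],
    [230,[0,0,0],0],
    [230,[0,0,0],0],
  ],
)

```text
clock: 9.8
position: [0.5272, -0.2485, -0.0241]
orientation: [2.053, 0.323, -2.053]
contact_force: [-0.4, 0.5, -1.4]
finger_gap: 0.026
```

Gap is 26.0 mm, so the slide is held. With its underside on the bench the reported z is −0.0241, so it should read +0.034 on the rods. Lifting.

Request:
arm_command(
  series=[
    [230,[-0.1,0,0],0],
    [230,[-0.3,0,0],0],
    [230,[-0.5,0,0],0],
    [230,[-0.6,0,0],0],
    [230,[-0.6,0,0],0],
    [230,[-0.6,0,0],0],
    [230,[-0.3,0,0],0],
    [230,[0,0,0],0],
  ],
)

```text
clock: 10.47
position: [0.5294, -0.2499, 0.1003]
orientation: [2.056, 0.317, -2.044]
contact_force: [0.7, -0.2, 0.1]
finger_gap: 0.026
```

```bash
python3 - <<'E'
from h import *
shot('wrist','w8'); s=readout.sense(); print(s['contact_force'],s['finger_gap'])
plan([.49,-.05,.10],81.5)
E
```

```text
[ 0.94683651 -1.06624752 -0.89354368] 0.02575273768448737
pos [ 0.5283 -0.2492  0.0984] tool x [ 0.004 -0.003 -1.   ] yaw y -72.09 shift units [-0.058 -5.032 -0.621]
 turn toolx units 5.282
 turn toolx units -30.718
```

View pics/w8.png

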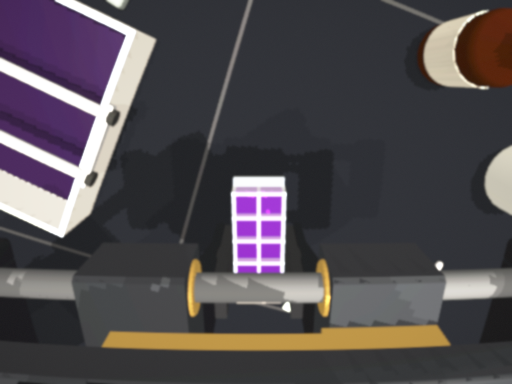

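Held and level. To keep the wrist camera clear of the stand's rod I'll lay the slide about 50 mm along the rods, on the side away from the stand (any spot across both rods counts). Moving to a viewpoint over the tray.

```bash
python3 - <<'E'
from h import *
plan([.49,.02,.13],81.5); print(readout.sense()['qpos'].round(3))
ct=load('top0')[2]
for n,uv,z in [('jar',(190,130),.11),('beaker',(150,152),.065),('loupe lens',(166.3,190.3),.015),('handle end',(130+602/5.7-100+30 if 0 else 165,229),.018)]: print(n,onplane(ct,[uv],z))
E
```

```text
pos [ 0.5283 -0.2492  0.0984] tool x [ 0.004 -0.003 -1.   ] yaw y -72.09 shift units [-0.813 -6.694 -1.161]
 turn toolx units 5.282
 turn toolx units -30.718
[-0.632  0.595  1.627  0.     0.915  0.626]
jar [[0.73790435 0.24152929 0.11      ]]
beaker [[0.66625482 0.39502549 0.065     ]]
loupe lens [[0.53031538 0.33875672 0.015     ]]
handle end [[0.38376213 0.33652336 0.018     ]]
```

Request:
arm_command(
  series=[
    [230,[-0.5,-0.5,-0.1],0],
    [230,[-0.3,-0.8,-0.15],0],
    [230,[0,-0.9,-0.15],0],
    [230,[0,-0.9,-0.15],0],
    [230,[0,-0.9,-0.15],0],
    [230,[0,-0.9,-0.15],0],
    [230,[0,-0.9,-0.15],0],
    [230,[0,-0.8,-0.15],0],
  ],
)

```text
clock: 11.18
position: [0.4876, 0.0191, 0.127]
orientation: [2.05, 0.325, -2.057]
contact_force: [0.5, -0.6, 0.3]
finger_gap: 0.0257
```

Request:
arm_command(
  series=[
    [230,[0,0,0],1],
    [230,[0,0,0],1],
    [230,[0,0,0],1],
    [230,[0,0,0],1],
    [230,[0,0,0],1],
    [230,[0,0,0],0.28],
    [230,[0,0,0],0],
  ],
)

```text
clock: 11.77
position: [0.4889, 0.0171, 0.1272]
orientation: [-2.142, 0.158, 2.147]
contact_force: [-0.3, -0.5, -0.0]
finger_gap: 0.0259
```

```bash
python3 - <<'E'
from h import *
shot('wrist','w9'); s=readout.sense(); print(s['contact_force'],s['finger_gap'],s['qpos'])
plan([.49,.02,.13],81.5)
E
```

```text
[-0.11796059  0.3742012  -0.24160106] 0.02597110056537256 [-1.94018156e-01  4.48039990e-01  1.83324548e+00 -3.25423946e-06
  8.61948881e-01  1.52338731e+00]
pos [0.4891 0.017  0.1273] tool x [-0.002  0.    -1.   ] yaw y -98.4 shift units [-0.067 -0.077 -0.01 ]
 turn toolx units 0.02
 turn toolx units -35.98
```

View pics/w9.png

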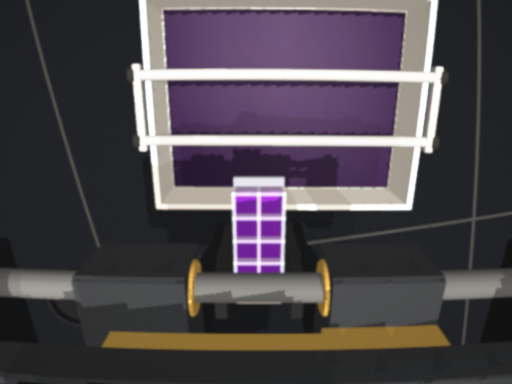

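The rods show at rows of about 75 (far) and 142 (near), spanning columns 140–435, nearly horizontal in the image.

```bash
python3 - <<'E'
from h import *
im,d,cm=load('w9')
g=cv2.cvtColor(im,cv2.COLOR_RGB2GRAY).astype(int)
L=[]
for lo,hi in((66,86),(132,152)):
    u=[];dz=[]
    for c in list(range(185,225))+list(range(295,385,3)):
        col=g[lo:hi,c]; w=np.clip(col-150,0,None); 
        if w.sum()==0: continue
        v=lo+(w*np.arange(hi-lo)).sum()/w.sum(); u.append([c,v]); 
        dd=d[int(round(v)),c]; r=rays(cm,[[c,v]])[0]; dz.append((cm[3]+r*dd)[2])
    X=onplane(cm,u,.057)[:,:2]; print('depth z',np.median(dz))
    p=np.polyfit(X[:,1],X[:,0],1); L.append(p); print(p,'yaw',-np.degrees(np.arctan(p[0])))
y=np.array([-.02,0,.03]); a=np.polyval(L[0],y);b=np.polyval(L[1],y);print('mid x',(a+b)/2,'sep',(a-b)*np.cos(np.arctan(L[0][0])))
# end pieces for y centre
e=onplane(cm,[[135,68],[442,73],[433,150],[141,150]],.055);print(e.round(4),e.mean(0))
# slide in hand
hsv=cv2.cvtColor(im,cv2.COLOR_RGB2HSV);H,S,V=[hsv[:,:,i].astype(int) for i in range(3)]
R,p=pose()
# block front edge at top
zt=p[2]+.0241+.014
for uv in [(233,186),(285,186),(233,178),(285,178),(258,225),(258,272)]:
    r=rays(cm,[uv])[0]; X=cm[3]+r*d[uv[1],uv[0]]; print(uv,((X-p)@R*1000).round(1),'onplane',((onplane(cm,[uv],zt)[0]-p)@R*1000).round(1))
E
```

```text
depth z 0.057728425071358364
[0.15237283 0.57257001] yaw -8.66368049953876
depth z 0.057978634122512335
[0.15277788 0.52231723] yaw -8.686360389133775
mid x [0.54439211 0.54744362 0.55202088] sep [0.04968739 0.04967938 0.04966737]
[[ 0.5919  0.0958  0.055 ]
 [ 0.5554 -0.1343  0.055 ]
 [ 0.4957 -0.1267  0.055 ]
 [ 0.5299  0.1063  0.055 ]] [ 0.54324329 -0.01468371  0.055     ]
(233, 186) [-27.6 -13.4 -29.5] onplane [-38.2 -12.6 -32.9]
(285, 186) [121.6  25.5  18.9] onplane [-38.2  12.2 -32.9]
(233, 178) [121.3 -24.9  10.7] onplane [-38.2 -12.5 -36.9]
(285, 178) [121.6  25.3  10.8] onplane [-38.2  12.1 -36.9]
(258, 225) [-39.2  -0.7 -13.1] onplane [-38.1  -0.7 -12.6]
(258, 272) [-38.6  -0.7  13.9] onplane [-38.1  -0.7  14.2]
```

Rod spacing measures 49.7 mm and height 57.8 mm, both matching the given sizes. Tray yaw is −8.66°, which matches the tool. Moving above the placing spot at TCP (0.556, 0.030).

```bash
python3 - <<'E'
from h import *
plan([.556,.0295,.060],81.34)
E
```

```text
pos [0.4891 0.017  0.1273] tool x [-0.002  0.    -1.   ] yaw y -98.4 shift units [ 1.681 -0.553 -1.611]
 turn toolx units 0.052
 turn toolx units -35.948
```

Request:
arm_command(
  series=[
    [230,[0,-0.15,-0.4],0],
    [230,[0,-0.15,-0.4],0],
    [230,[0.2,-0.15,-0.4],0],
    [230,[0.4,-0.1,-0.4],0.05],
    [230,[0.5,0,0],0],
    [230,[0.4,0,0],0],
    [230,[0.15,0,0],0],
    [230,[0,0,0],0],
  ],
)

```text
clock: 12.48
position: [0.5546, 0.0294, 0.0601]
orientation: [-2.137, 0.163, 2.147]
contact_force: [0.0, 0.1, 0.2]
finger_gap: 0.0258
```

Request:
arm_command(
  series=[
    [230,[0,0,0],0],
    [230,[0,0,0],0],
  ],
)

```text
clock: 12.65
position: [0.557, 0.0291, 0.0628]
orientation: [-2.144, 0.164, 2.14]
contact_force: [-0.6, -0.7, 0.8]
finger_gap: 0.0259
```

```bash
python3 - <<'E'
from h import *
shot('scene','s10');s=readout.sense(); print(s['contact_force'],s['finger_gap'])
plan([.556,.0295,.034],81.34)
im=load('s10')[0]; cv2.imwrite('pics/s10c.png',cv2.resize(im[150:290,180:330],None,fx=4,fy=4,interpolation=cv2.INTER_CUBIC)[:,:,::-1])
E
```

```text
[-0.71301173  0.51903927 -0.98382294] 0.026127125702122445
pos [0.5571 0.0291 0.063 ] tool x [ 0.002 -0.    -1.   ] yaw y -98.73 shift units [ 0.725 -0.007  0.031]
 turn toolx units -0.015
```

View pics/s10c.png

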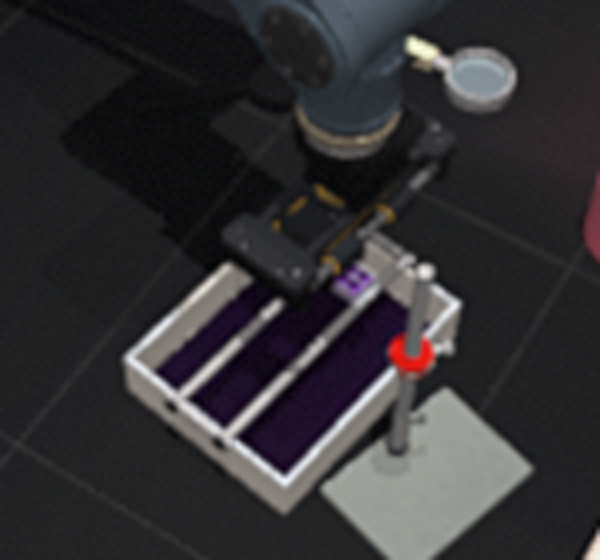

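The slide is over the rods and clear of the stand. Lowering slowly.

Request:
arm_command(
  series=[
    [230,[0.2,0,0],0],
    [230,[0.2,0,0],0],
    [230,[0.15,0,0],0],
    [230,[0.08,0,0],0],
    [230,[0.03,0,0],0],
    [230,[0,0,0],0],
    [230,[0,0,0],0],
  ],
)

```text
clock: 13.28
position: [0.5564, 0.0292, 0.0354]
orientation: [-2.142, 0.164, 2.142]
contact_force: [0.5, 0.3, -0.9]
finger_gap: 0.0258
```

Request:
arm_command(
  series=[
    [230,[0.03,0,0],0],
    [230,[0.0,0,0],0],
    [230,[0,0,0],0],
  ],
)

```text
clock: 13.53
position: [0.5565, 0.0292, 0.0345]
orientation: [-2.142, 0.164, 2.142]
contact_force: [0.5, 0.8, 0.3]
finger_gap: 0.026
```

Request:
arm_command(
  series=[
    [230,[0.02,0,0],0],
    [230,[0,0,0],0],
    [230,[0.02,0,0],0],
    [230,[0,0,0],0],
    [230,[0,0,0],0],
  ],
)

```text
clock: 13.95
position: [0.5566, 0.0292, 0.0338]
orientation: [-2.143, 0.164, 2.141]
contact_force: [-2.0, -0.0, 7.3]
finger_gap: 0.026
```

```bash
python3 - <<'E'
from h import *
im,d,cm=shot('wrist','w11');s=readout.sense(); print(s['contact_force'],s['finger_gap'],s['position'])
E
```

```text
[-1.39660439  1.07685684  6.57901365] 0.025802390485137796 [0.55662239 0.02918173 0.03383456]
```

View pics/w11.png

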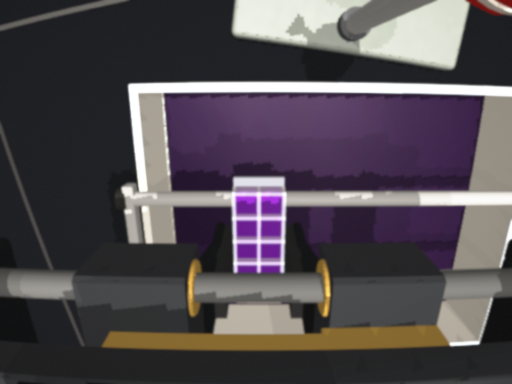

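Contact (7 N upward) came at z 0.0338, exactly as predicted. Easing the push and opening.

Request:
arm_command(
  series=[
    [230,[-0.02,0,0],0],
    [230,[0,0,0],0],
    [200,[0,0,0],0],
    [150,[0,0,0],0],
    [100,[0,0,0],0],
    [50,[0,0,0],0],
    [0,[0,0,0],0],
    [0,[0,0,0],0],
  ],
)

```text
clock: 14.67
position: [0.5562, 0.0292, 0.0333]
orientation: [-2.142, 0.164, 2.142]
contact_force: [0.4, 0.3, -0.5]
finger_gap: 0.0513
```

Request:
arm_command(
  series=[
    [0,[0,0,0],0],
    [0,[0,0,0],0],
    [0,[0,0,0],0],
    [0,[0,0,0],0],
    [0,[0,0,0],0],
    [0,[0,0,0],0],
  ],
)

```text
clock: 15.17
position: [0.5563, 0.0292, 0.0335]
orientation: [-2.142, 0.164, 2.142]
contact_force: [-1.0, 1.1, -0.1]
finger_gap: 0.0852
```

Request:
arm_command(
  series=[
    [0,[-0.2,0,0],0],
    [0,[-0.4,0,0],0],
    [0,[-0.6,0,0],0],
    [0,[-0.8,0,0],0],
    [0,[-0.8,0,0],0],
    [0,[-0.5,0,0.4],0],
    [0,[0,0,0.5],0],
    [0,[0,0,0],0],
  ],
)

```text
clock: 15.83
position: [0.5174, 0.0356, 0.1673]
orientation: [-2.141, 0.163, 2.144]
contact_force: [-0.7, -0.1, 0.0]
finger_gap: 0.0873
```

```bash
python3 - <<'E'
from h import *
im,d,cm=shot('wrist','w12');s=readout.sense(); print(s['contact_force'],s['finger_gap'],s['position'])
shot('scene','s12')
plan([.44,.33,.20],90)
E
```

```text
[ 0.5459331  -0.72813328  0.58153669] 0.08678591446676963 [0.51916198 0.03514154 0.16657961]
pos [0.5205 0.0348 0.1661] tool x [ 0.001 -0.    -1.   ] yaw y -98.74 shift units [-0.85  -6.989  3.111]
 turn toolx units -1.748
```

View pics/w12.png

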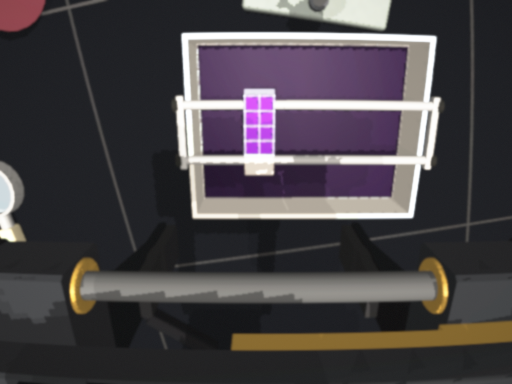

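The slide lies across both rods, at columns 244–275 and rows 90–175, untouched. Measuring its wells and the collar height from depth.

```bash
python3 - <<'E'
from h import *
im,d,cm=load('w12')
hsv=cv2.cvtColor(im,cv2.COLOR_RGB2HSV);H,S,V=[hsv[:,:,i].astype(int) for i in range(3)]
box=np.zeros(V.shape,bool);box[85:180,238:280]=1
q=box&(H>120)&(H<165)&(S>100)&(V>150)
ys,xs=np.nonzero(q);X=onplane(cm,np.c_[xs,ys],.072)[:,:2];print('wells',cv2.minAreaRect(X.astype(np.float32)*1000))
ym=ys.min()
def pts(cm,d,q):
    ys,xs=np.nonzero(q); r=rays(cm,np.c_[xs,ys]); return cm[3]+r*d[ys,xs][:,None],xs,ys
P,_,_=pts(cm,d,q);print('z wells',np.median(P[:,2]), 'front/back thirds',[np.median(P[ys<np.percentile(ys,30)][:,2]),np.median(P[ys>np.percentile(ys,70)][:,2])])
for f,bx in [('scene0',(270,225,300,255)),('s12',(270,225,300,255)),('top0',(255,135,285,160)),('w11',(440,0,512,25)),('w9',(0,0,512,40))]:
    im,d,cm=load(f);hsv=cv2.cvtColor(im,cv2.COLOR_RGB2HSV);H,S,V=[hsv[:,:,i].astype(int) for i in range(3)]
    q=((H<8)|(H>172))&(S>140)&(V>110);b=np.zeros_like(q);b[bx[1]:bx[3],bx[0]:bx[2]]=1;q&=b
    if q.sum()<4: print(f,q.sum());continue
    P,xs,ys=pts(cm,d,q); k=(abs(P[:,0]-.66)<.05)&(P[:,2]>.1); P=P[k];print(f,len(P),'z pct',np.percentile(P[:,2],[2,10,25,50,75,90,98]).round(4),P.mean(0).round(4))
im=load('s12')[0];cv2.imwrite('pics/s12c.png',cv2.resize(im[190:280,230:320],None,fx=6.5,fy=6.5,interpolation=cv2.INTER_CUBIC)[:,:,::-1])
E
```

```text
wells ((560.72314453125, 29.20696258544922), (21.568500518798828, 46.41435241699219), 81.31134033203125)
z wells 0.06785769316852597 front/back thirds [np.float64(0.06776491546926575), np.float64(0.06796649773410557)]
scene0 61 z pct [0.1532 0.1565 0.1578 0.1595 0.1613 0.1626 0.1707] [ 0.6627 -0.0459  0.1598]
s12 61 z pct [0.1545 0.1568 0.1579 0.1596 0.1614 0.1627 0.1689] [ 0.6627 -0.0459  0.1599]
top0 43 z pct [0.1547 0.1567 0.1578 0.1601 0.1626 0.1647 0.191 ] [ 0.6573 -0.0439  0.1621]
w11 137 z pct [0.1463 0.1469 0.1475 0.1486 0.154  0.155  0.1558] [ 0.6468 -0.0339  0.1505]
w9 0
```

View pics/s12c.png

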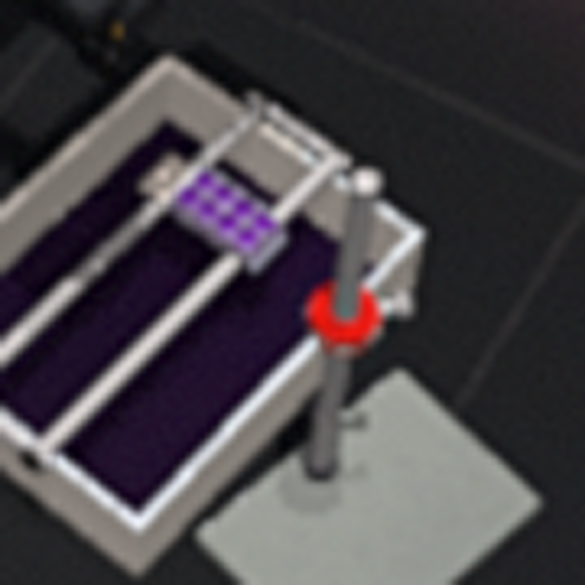

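```bash
python3 - <<'E'
from h import *
im,d,cm=load('w11')
cv2.imwrite('pics/w11c.png',cv2.resize(im[0:30,440:512],None,fx=11,fy=11,interpolation=cv2.INTER_CUBIC)[:,:,::-1])
for u in (475,480,485,490,495,500,505):
    print(u)
    for v in range(0,16):
        r=rays(cm,[[u,v]])[0]; X=cm[3]+r*d[v,u]; print('  ',v,im[v,u],X.round(4), 'r',np.hypot(X[0]-.6605,X[1]+.0435).round(4))
E
```

```text
475
   0 [113  22  19] [ 0.648  -0.0307  0.1496] r 0.0179
   1 [113  22  17] [ 0.648  -0.0317  0.148 ] r 0.0171
   2 [113  20  16] [ 0.648  -0.0325  0.1468] r 0.0167
   3 [112  19  15] [ 0.6477 -0.0323  0.1472] r 0.017
   4 [110  21  20] [ 0.6475 -0.0324  0.147 ] r 0.0171
   5 [97 23 21] [ 0.6475 -0.0331  0.1459] r 0.0167
   6 [74 26 27] [ 0.6473 -0.0332  0.1457] r 0.0168
   7 [47 30 33] [ 6.633e-01 -1.259e-01 -4.000e-04] r 0.0824
   8 [31 29 33] [ 6.626e-01 -1.258e-01 -2.000e-04] r 0.0823
   9 [30 31 35] [ 0.6619 -0.1249  0.001 ] r 0.0815
   10 [30 31 35] [ 0.6613 -0.125   0.0009] r 0.0815
   11 [29 30 34] [ 6.608e-01 -1.257e-01 -2.000e-04] r 0.0822
   12 [28 29 33] [ 6.601e-01 -1.253e-01  3.000e-04] r 0.0819
   13 [29 30 33] [ 6.596e-01 -1.254e-01  2.000e-04] r 0.0819
   14 [29 30 34] [ 0.659  -0.1261 -0.0008] r 0.0826
   15 [28 29 33] [ 6.584e-01 -1.259e-01 -6.000e-04] r 0.0824
480
   0 [130 119 109] [ 0.6479 -0.0316  0.15  ] r 0.0173
   1 [127 108  99] [ 0.6476 -0.0314  0.1504] r 0.0177
   2 [122  85  77] [ 0.6474 -0.031   0.1509] r 0.0181
   3 [117  53  49] [ 0.6475 -0.0328  0.1
[... 4325 characters left out ...]

   3 [112  23  19] [ 0.6464 -0.0347  0.1538] r 0.0166
   4 [120  50  44] [ 0.6461 -0.0342  0.1544] r 0.0171
   5 [151 107  97] [ 0.646  -0.0343  0.1542] r 0.0172
   6 [197 170 155] [ 0.6459 -0.0356  0.1525] r 0.0166
   7 [228 215 197] [ 0.6458 -0.0357  0.1523] r 0.0167
   8 [241 237 224] [ 0.6455 -0.0352  0.153 ] r 0.0171
   9 [243 242 231] [ 0.6453 -0.0349  0.1535] r 0.0175
   10 [214 214 196] [ 0.6452 -0.0357  0.1523] r 0.0172
   11 [154 149 137] [ 0.6451 -0.0364  0.1513] r 0.017
   12 [132 121 112] [ 0.6447 -0.0353  0.1529] r 0.0178
   13 [117 103  95] [ 0.6448 -0.0375  0.1499] r 0.0168
   14 [90 74 69] [ 0.6573 -0.1475 -0.0013] r 0.104
   15 [55 45 45] [ 0.6565 -0.146   0.0007] r 0.1025
```

View pics/w11c.png

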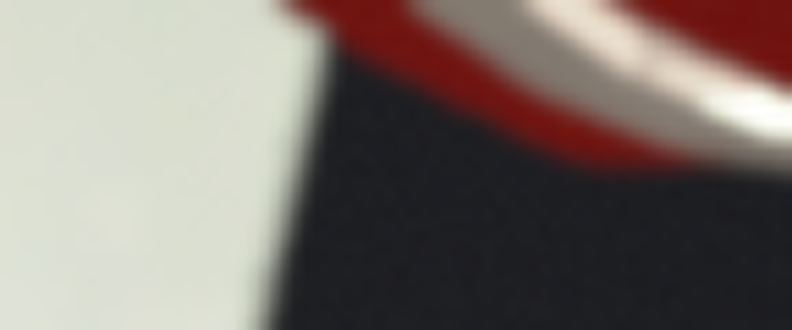

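In the wrist close-up the collar's white line spans z ≈ 0.150–0.1535, its lower edge is at about 0.1455 and its top at about 0.1595, so the focal height is 0.1525. Heading to the loupe.

Request:
arm_command(
  series=[
    [0,[-0.2,-0.87,0.4],0],
    [0,[-0.2,-0.87,0.4],0],
    [0,[-0.2,-0.87,0.4],0],
    [0,[-0.2,-0.87,0.4],0],
    [0,[0,-0.87,0.4],0],
    [0,[0,-0.87,0.4],0],
    [0,[0,-0.87,0.4],0],
    [0,[0,-0.87,0.3],0],
  ],
)

```text
clock: 16.6
position: [0.44, 0.3307, 0.1968]
orientation: [-2.141, 0.164, 2.143]
contact_force: [0.9, 1.2, 0.8]
finger_gap: 0.0871
```

Request:
arm_command(
  series=[
    [0,[0,0,0],-0.9],
    [0,[0,0,0],-0.85],
    [0,[0,0,0],0],
    [0,[0,0,0],0],
  ],
)

```text
clock: 16.93
position: [0.441, 0.329, 0.1968]
orientation: [-2.22, 0.002, 2.222]
contact_force: [-0.5, 0.3, -0.2]
finger_gap: 0.0873
```

```bash
python3 - <<'E'
from h import *
im,d,cm=shot('wrist','w13')
plan([.44,.33,.20],90)
E
```

```text
pos [0.4411 0.3286 0.1969] tool x [-0.001 -0.    -1.   ] yaw y -90.13 shift units [-0.077 -0.034  0.027]
 turn toolx units -0.025
```

View pics/w13.png

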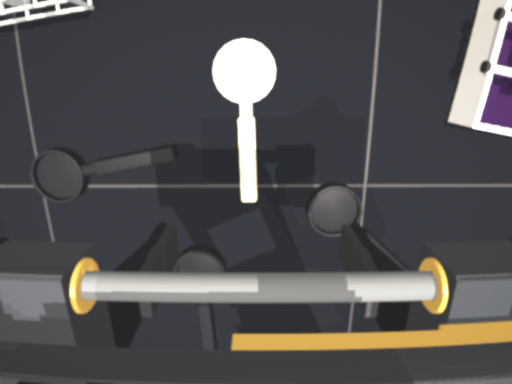

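The ivory loupe's lens is at (244,71) and its handle runs from (246,118) to (249,202). The black look-alikes are at (58,175), (335,210) and (200,270). Measuring.

```bash
python3 - <<'E'
from h import *
im,d,cm=load('w13')
g=cv2.cvtColor(im,cv2.COLOR_RGB2GRAY)
m=(g>150).astype(np.uint8);m[:,:200]=0;m[:,290:]=0;m[:30]=0;m[210:]=0
ys,xs=np.nonzero(m)
h=ys>122
X=onplane(cm,np.c_[xs,ys][h],.018)[:,:2]*1000; r=cv2.minAreaRect(X.astype(np.float32));print('handle',r)
l=(ys<103)
c=cv2.convexHull(np.c_[xs,ys][l].astype(np.int32))
X2=onplane(cm,np.c_[xs,ys][l],.018)[:,:2]*1000;(cx,rad)=cv2.minEnclosingCircle(X2.astype(np.float32));print('lens',cx,rad)
cx=np.array(cx);hc=np.array(r[0]);dd=cx-hc;yaw=np.degrees(np.arctan2(dd[1],dd[0]));print('dist',np.linalg.norm(dd),'yaw',yaw)
u=dd/np.linalg.norm(dd)
for k in (70,78):
    G=(cx-u*k)/1000;print(k,G)
G=(cx-u*72)/1000
for n,uv in [('blk lens',(335,210)),('blk left edge',(309,212)),('blk2',(172,153)),('blk3 top',(200,252))]:
    B=onplane(cm,[uv],.01)[0][:2];print(n,B.round(3),'rel along,across',((B-G)@u).round(3),((B-G)@[-u[1],u[0]]).round(3))
ys,xs=np.nonzero(m);r_=rays(cm,np.c_[xs,ys]);P=cm[3]+r_*d[ys,xs][:,None];print('z',np.median(P[:,2][h]))
plan([G[0],G[1],.03],yaw+90)
E
```

```text
handle ((430.02618408203125, 341.9274597167969), (92.22056579589844, 20.022523880004883), 1.424363136291504)
lens (529.93505859375, 344.5860290527344) 34.011383056640625
dist 99.94424043991906 yaw 1.5242776513198968
70 [0.45995983 0.34272399]
78 [0.45196266 0.34251119]
blk lens [0.37  0.237] rel along,across -0.09 -0.103
blk left edge [0.368 0.268] rel along,across -0.092 -0.072
blk2 [0.441 0.428] rel along,across -0.015 0.086
blk3 top [0.314 0.403] rel along,across -0.143 0.064
z 0.01771556863099738
pos [0.4411 0.3286 0.1969] tool x [-0.001 -0.    -1.   ] yaw y -90.13 shift units [ 4.173 -0.353 -0.424]
 turn toolx units -0.33
```

Handle width (20 mm) and lens radius (34 mm) fit, and the black ones are outside the jaws' reach. Approaching.

Request:
arm_command(
  series=[
    [0,[0.5,-0.18,-0.22],-0.33],
    [0,[0.8,-0.18,-0.2],0],
    [0,[0.8,0,0],0],
    [0,[0.8,0,0],0],
    [0,[0.7,0,0],0],
    [0,[0.5,0,0],0],
    [0,[0,0,0],0],
    [0,[0,0,0],0],
  ],
)

```text
clock: 17.65
position: [0.457, 0.3425, 0.0326]
orientation: [2.205, 0.028, -2.21]
contact_force: [0.5, 0.4, 0.1]
finger_gap: 0.0872
```

```bash
python3 - <<'E'
from h import *
im,d,cm=shot('wrist','w14')
plan([.458,.3427,-.0265],91.5)
E
```

```text
pos [0.458  0.3432 0.0339] tool x [ 0.001  0.    -1.   ] yaw y -88.44 shift units [1.51  0.013 0.002]
 turn toolx units 0.012
 turn toolx units -35.988
```

View pics/w14.png

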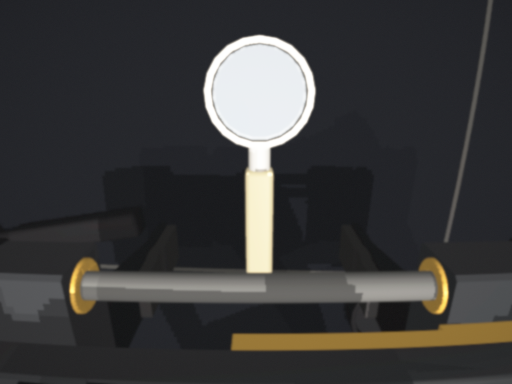

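The loupe is centred between the fingers (handle at column 259) and aligned. Descending.

Request:
arm_command(
  series=[
    [0,[0.5,0,0],0],
    [0,[0.4,0,0],0],
    [0,[0.3,0,0],0],
    [0,[0.2,0,0],0],
    [0,[0.08,0,0],0],
    [0,[0,0,0],0],
    [0,[0,0,0],0],
  ],
)

```text
clock: 18.28
position: [0.4577, 0.3436, -0.025]
orientation: [2.208, 0.032, -2.206]
contact_force: [0.2, -0.1, 0.0]
finger_gap: 0.0873
```

```bash
python3 - <<'E'
from h import *
plan([.458,.3427,-.027],91.5);print(readout.sense()['contact_force'])
E
```

```text
pos [ 0.4577  0.3436 -0.025 ] tool x [ 0.001  0.001 -1.   ] yaw y -88.35 shift units [ 0.049  0.023 -0.007]
 turn toolx units 0.03
 turn toolx units -35.97
[ 0.17775116 -0.13024731  0.00043211]
```

Request:
arm_command(
  series=[
    [230,[0.04,0.02,0],0],
    [230,[0,0,0],0],
    [230,[0,0,0],0],
    [230,[0,0,0],0],
    [230,[0,0,0],0],
    [230,[0,0,0],0],
    [230,[0,0,0],0],
    [230,[0,0,0],0],
  ],
  squeeze=50,
)

```text
clock: 18.95
position: [0.4571, 0.3425, -0.0272]
orientation: [2.207, 0.032, -2.207]
contact_force: [-0.4, -0.3, 0.1]
finger_gap: 0.0419
```

Request:
arm_command(
  series=[
    [230,[0,0,0],0],
    [230,[0,0,0],0],
    [230,[0,0,0],0],
    [230,[0,0,0],0],
    [230,[0,0,0],0],
    [230,[0,0,0],0],
    [230,[0,0,0],0],
  ],
)

```text
clock: 19.53
position: [0.4571, 0.3425, -0.0272]
orientation: [2.207, 0.032, -2.207]
contact_force: [-0.4, 0.6, 0.2]
finger_gap: 0.0176
```

```bash
python3 - <<'E'
from h import *
plan([.458,.3427,-.027],91.5);s=readout.sense();print(s['contact_force'],s['finger_gap'])
E
```

```text
pos [ 0.4571  0.3425 -0.0272] tool x [ 0. -0. -1.] yaw y -88.35 shift units [-0.006 -0.003 -0.022]
 turn toolx units 0.031
 turn toolx units -35.969
[-0.36048118  0.5821816   0.17031122] 0.01757192199411196
```

Gap is 17.6 mm on an 18 mm handle. Lifting and checking the hold.

Request:
arm_command(
  series=[
    [230,[-0.1,0,0],0],
    [230,[-0.3,0,0],0],
    [230,[-0.5,0,0],0],
    [230,[-0.7,0,0],0],
    [230,[-0.8,0,0],0],
    [230,[-0.8,0,0],0],
    [230,[-0.5,0,0],0],
    [230,[0,0,0],0],
  ],
)

```text
clock: 20.2
position: [0.4604, 0.3443, 0.1267]
orientation: [2.22, 0.037, -2.198]
contact_force: [0.0, 0.5, -1.7]
finger_gap: 0.0176
```

Request:
arm_command(
  series=[
    [230,[0,0,0],0],
    [230,[0,0,0],0],
  ],
)

```text
clock: 20.37
position: [0.4562, 0.3421, 0.1205]
orientation: [2.205, 0.031, -2.208]
contact_force: [-1.1, -0.9, -1.7]
finger_gap: 0.0171
```

```bash
cat >> h.py <<'E'
def lens(f):
    im,d,cm=load(f); R,p=pose()
    g=cv2.cvtColor(im,cv2.COLOR_RGB2GRAY)
    Hd=np.array(eyes.get_calibration('wrist')['hand_eye'])
    vv,uu=np.nonzero((d>0.05)&(d<.35))
    n=cv2.undistortPoints(np.c_[uu,vv].astype(float).reshape(-1,1,2),cm[0],cm[1]).reshape(-1,2)
    P=np.c_[n,np.ones(len(n))]*d[vv,uu][:,None]; T=P@Hd[:3,:3].T+Hd[:3,3]
    m=(T[:,2]<-.03)&(T[:,2]>-.12)&(abs(T[:,1])<.045)&(abs(T[:,0]+.046)<.018)
    T=T[m]; A=np.c_[T[:,1:],np.ones(len(T))]
    top=T
    c,_,_,_=np.linalg.lstsq(A,T[:,0],rcond=None)
    print('n',len(T),'plane slopes (y,z)',c[:2].round(4),'resid',np.std(T[:,0]-A@c).round(4))
    r=T[T[:,2]<-.04]; (cc,rad)=cv2.minEnclosingCircle((r[:,1:]*1000).astype(np.float32)); print('lens tool y,z',np.round(cc,1),'r',round(rad,1),'top x at centre',(c@[cc[0]/1000,cc[1]/1000,1]).round(4), 'rim x', np.percentile(T[:,0],[2,25,50]).round(4))
E
python3 - <<'E'
from h import *
im,d,cm=shot('wrist','w15');lens('w15')
s=readout.sense();print(s['contact_force'],s['finger_gap'],s['position'])
E
```

```text
n 19316 plane slopes (y,z) [-0.0005 -0.0069] resid 0.0026
lens tool y,z [ -0.3 -73.2] r 33.2 top x at centre -0.0404 rim x [-0.0457 -0.0421 -0.0394]
[-0.23805642  0.15229759 -1.49478376] 0.01804962707226094 [0.45586063 0.34190969 0.11975849]
```

View pics/w15.png

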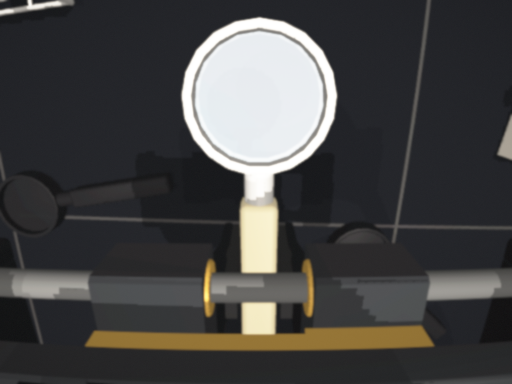

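Held level (slope 0.007), with the lens at tool z −73 mm and rim height as expected. Planning the move over the wells.

```bash
python3 - <<'E'
from h import *
R,p=pose(); w=np.array([.5607,.0292,.1525]); plan(w-R@[-.0362,-.0003,-.0732])
ct=load('top0')[2]; print('jar',onplane(ct,[(188,137)],.06))
E
```

```text
pos [0.4559 0.3419 0.1198] tool x [-0.003 -0.001 -1.   ] yaw y -88.35 shift units [ 0.089  7.898 -0.563]
jar [[0.72687897 0.25620047 0.06      ]]
```

Request:
arm_command(
  series=[
    [230,[-0.2,0.3,-0.05],0],
    [230,[-0.1,0.6,-0.05],0],
    [230,[0,0.8,-0.08],0],
    [230,[0,0.8,-0.08],0],
    [230,[0,0.8,-0.08],0],
    [230,[0,0.8,-0.08],0],
    [230,[0,0.8,-0.08],0],
    [230,[0,0.8,-0.06],0],
  ],
)

```text
clock: 21.08
position: [0.4854, 0.113, 0.1321]
orientation: [2.204, 0.031, -2.209]
contact_force: [0.8, 0.5, -1.6]
finger_gap: 0.0177
```

Request:
arm_command(
  series=[
    [230,[0,0.8,0],0],
    [230,[0,0.7,0],0],
    [230,[0,0.4,0],0],
    [230,[0,0.1,0],0],
    [230,[0,0,0],0],
    [230,[0,0,0],0],
    [230,[0,0,0],0],
  ],
)

```text
clock: 21.67
position: [0.4879, 0.0363, 0.1325]
orientation: [2.205, 0.034, -2.208]
contact_force: [-0.1, 0.2, -0.7]
finger_gap: 0.0176
```

```bash
python3 - <<'E'
from h import *
R,p=pose(); w=np.array([.5607,.0292,.1525]); plan(w-R@[-.0362,-.0003,-.0732])
im,d,cm=shot('wrist','w16');lens('w16');shot('scene','s16')
im=load('s16')[0]; cv2.imwrite('pics/s16c.png',cv2.resize(im[150:290,180:330],None,fx=4,fy=4,interpolation=cv2.INTER_CUBIC)[:,:,::-1])
E
```

```text
pos [0.4879 0.0363 0.1325] tool x [-0.001  0.    -1.   ] yaw y -88.29 shift units [0.403 0.238 0.015]
n 19342 plane slopes (y,z) [-0.0005 -0.0066] resid 0.0027
lens tool y,z [ -0.4 -73.3] r 33.3 top x at centre -0.0404 rim x [-0.0457 -0.0422 -0.0395]
```

View pics/s16c.png

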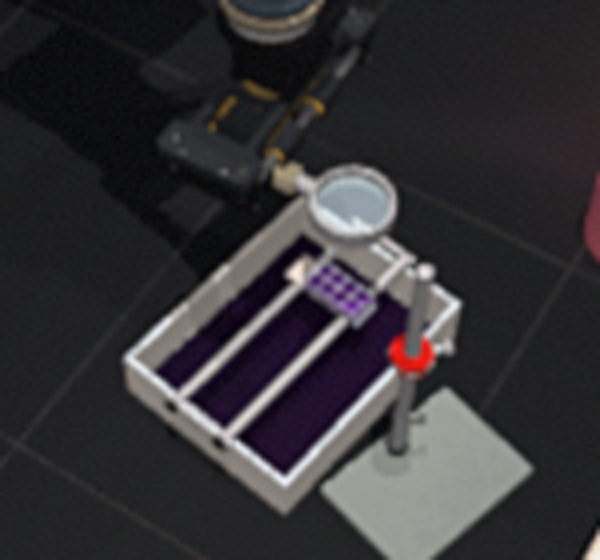

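View pics/w16.png

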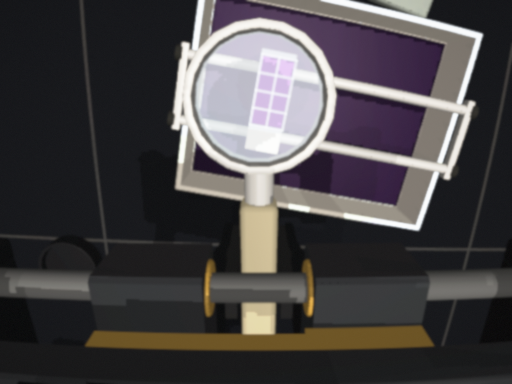

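The scene shows the slide flat on both rods with the loupe free above it. Through the lens the wells are at about (273,90). Final correction: 16 mm down, 9.5 mm right.

Request:
arm_command(
  series=[
    [230,[0.1,0.08,0],0],
    [230,[0.15,0.1,0.01],0],
    [230,[0.1,0.06,0],0],
    [230,[0.05,0,0],0],
    [230,[0,0,0],0],
    [230,[0,0,0],0],
    [230,[0,0,0],0],
    [230,[0,0,0],0],
  ],
)

```text
clock: 22.43
position: [0.4884, 0.0257, 0.1169]
orientation: [2.207, 0.032, -2.207]
contact_force: [0.1, 1.0, -1.2]
finger_gap: 0.0176
```

```bash
python3 - <<'E'
from h import *
R,p=pose(); w=np.array([.5607,.0292,.1525]); plan(w-R@[-.0362,-.0003,-.0732])
im,d,cm=shot('wrist','w17');lens('w17')
hsv=cv2.cvtColor(im,cv2.COLOR_RGB2HSV);H,S,V=[hsv[:,:,i].astype(int) for i in range(3)]
box=np.zeros(V.shape,bool);box[20:160,195:325]=1
q=box&(H>125)&(H<165)&(S>35)&(V>80)
ys,xs=np.nonzero(q);X=onplane(cm,np.c_[xs,ys],.072)[:,:2]
print('wells thru lens',cv2.minAreaRect(X.astype(np.float32)*1000), 'lens at',(p+R@[-.0362,-.0003,-.0732]).round(4))
s=readout.sense();print(s['contact_force'],s['finger_gap'],abs(s['joint_vel']).max(),s['clock'])
E
```

```text
pos [0.4884 0.0257 0.1169] tool x [ 0. -0. -1.] yaw y -88.35 shift units [ 0.015 -0.027  0.021]
n 19337 plane slopes (y,z) [-0.001  -0.0068] resid 0.0026
lens tool y,z [ -0.4 -73.3] r 33.3 top x at centre -0.0404 rim x [-0.0457 -0.0422 -0.0395]
wells thru lens ((566.8284301757812, 29.71641731262207), (85.11617279052734, 91.19973754882812), 4.476648807525635) lens at [0.5616 0.0281 0.1531]
[-0.14602733  0.15601681 -0.40806892] 0.01729731868772719 0.0025625268391463733 22.4833
```

View pics/w17.png

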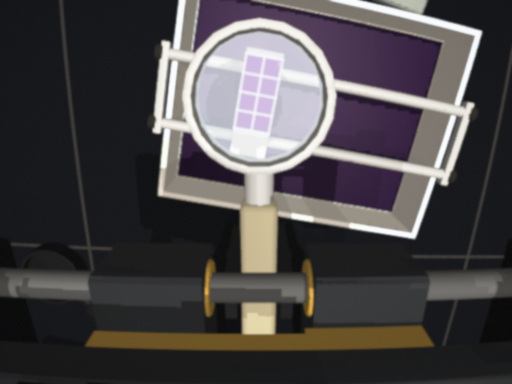

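The wells are visible through the lens, with corners at about (249,54), (282,56), (269,133) and (236,130). My colour mask there caught the lens tint and is unusable, so I'll cross-check with these corners and then hand in if they agree.

```bash
python3 - <<'E'
from h import *
cm=load('w17')[2]; X=onplane(cm,[[249,54],[282,56],[269,133],[236,130]],.072).mean(0); print(X)
s=readout.sense(); R,p=pose(); L=p+R@[-.0362,-.0003,-.0732]; dist=np.hypot(*(L-X)[:2]); print(L,dist,abs(s['joint_vel']).max())
if dist<.007 and abs(L[2]-.1525)<.002: manip.sign_off(); print('signed off', s['clock'])
E
```

```text
[0.56017577 0.02808027 0.072     ]
[0.56159271 0.02811969 0.15316033] 0.0014174828149389393 0.0025625268391463733
the job is handed in; nothing more can be done
signed off 22.4833
```

The stained slide is lying across both rods, let go. The loupe was held level over its wells when I handed the job in at 22.5 s; no verdict is reported.

- **Slide:** I set it down about 46 mm along the rods from mid-length, to keep the wrist camera clear of the stand. The rods took contact (about 7 N) at the height I had predicted. After release it lay level across both rods, and it was still there when viewed through the lens at the end.
- **Loupe:** it is gripped at 50 N, 73 mm behind the lens, with about 0.007 rad tilt. Measured against the targets:

| Check | Lens position | Target | Difference |
|---|---|---|---|
| Over the wells, from two views | (0.5616, 0.0281) m | (0.5607, 0.0292) and (0.5602, 0.0281) m | 1.4 mm |
| Focal height | 0.1532 m | 0.1525 m (white line) | 0.7 mm |

The arm was practically still at the end and the outside force read below about 1.2 N.

**Checks that failed or disagreed:**
- The fingertips turned out to sit about 29 mm behind the reported tool point. My first two attempts to grip the slide therefore closed above it without moving it. I corrected for this offset from then on.
- The colour mask through the lens caught the lens tint and was unusable, so I used the wells' corner pixels instead.
- I did not re-measure the bottles, jar, beaker, forceps and blank slide at the end; I kept the arm clear of them and felt no contact.

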